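Balance a two-bottle carrier and put it in the spill tray under the glass shelf

ROBOT

A 6-joint arm with a two-finger parallel gripper is mounted at the origin on the work surface. World frame = base frame: x ahead of the robot, y to its left, z up, the work surface at z = 0. Lengths are in m, angles in degrees, forces in N, time in s.
With the tool pointing down it reaches from about 0.275 to 0.85 m from the base axis. Payload 19 kg.
Tool frame: the origin (TCP) lies at the very end of the fingers, on their centre line; the grasp point (between the pads) lies 19 mm behind it; z points along the fingers, y is the direction in which the jaws open and shut (so a half turn about z gives the same grasp; the last joint's range is limited). The gripper opens to 85 mm and grips with 20 to 120 N. Pads are 22 mm wide; open, the fingers measure 114 mm over their backs; the gripper's body (76 mm by 85 mm) begins 54 mm behind the grasp point. The pads swing forward as they close: fully open they stand 13 mm farther back than shut.
Start: joints at [-78.266, 8.623, 82.357, -0, 89.026, -7.678], TCP at [0.191, -0.542, 0.231] pointing down, gripper open.
Joint ranges: [-160.23, 160.23], [-39.13, 120.54], [6.94, 153.29], [-79.49, 259.48], [9.18, 160.14], [-161.06, 161.06]. Speed limits (degrees/s): [108.29, 108.29, 127.2, 172.46, 172.46, 172.46].

INTERFACE

Orientations are given as [roll, pitch, yaw] about the fixed x, y, z axes, in that order (R = Rz(yaw) Ry(pitch) Rx(roll)).
In Python, from rig import manip gives the robot as it stands.
- The arm moves only by the tool step_arm, never from a script. Its argument "increments" is one flat list of numbers, 4 for each row, row after row: the shift along the tool's x, y, z in mm, then the turn about the tool's z in units of 8 degrees (1.0 is 8 degrees). In form: [dx, dy, dz, yaw, dx, dy, dz, yaw, ...]. A call has 1 to 20 rows; each row shifts and turns the commanded pose from where the row before left it, along the tool's axes as they then stand; what a row does not reach is not made up. A row lasts 1/10 s, in which the tool goes at most 50 mm and 8.59 degrees, less where a joint would pass 70% of its speed; a pose out of reach is approached as far as the arm can. A call with a gripper value outside its range is refused whole. "claw" is the finger opening in mm, from 0 to 85.4, set as the call begins (left out, the last holds). The fingers move at their own pace and stop on an object; the grip force is fixed at half the most. Time passes only in rows, so rows that do not move let the fingers close. It gives the time, the measured TCP pose, the force and the opening at its end, in the units of the state.
- manip.observe(): the state, without advancing time (a new reading comes with each control period).
- manip.camera(name): name is "scene" or "side" or "wrist"; returns (picture, depth): 480x640x3 uint8, red, green, blue; 480x640 float32, m along the optical axis (not along the pixel's ray), 0 where there is no reading.
- manip.camera_params(name): a dict with "camera_matrix" (3x3 intrinsics, pixels), "rvec" (rotation vector, rad) and "tvec" (3), from world to camera coordinates, as OpenCV has them; the wrist camera has in their place "hand_eye" (4x4, takes a point from camera to tool coordinates, whose origin is the TCP and whose axes are the flange's). Camera axes: x right, y down, z forward; pixel columns grow to the right and rows downward; lengths in m; the calibration is good to about 2 mm. A picture is of the moment at which its call begins: read the wrist's pose just before it. camera_params takes no time and is no camera call.
- manip.job_done(): hands the job in, once; it reports no verdict.
The state is a dict: "clock": time; "joint_pos": joint angles; "joint_vel": joint speeds; "joint_efforts": joint torques, N m; "position": TCP position; "tool_rot": TCP orientation; "ft_force": force on the tool from outside, world axes, zero at the start; "wrist_torque": the same for the moment, N m; "width": finger opening in m.
Only numpy, scipy, OpenCV 4.12 (cv2) and the standard library are available. Lean on these libraries where they do the work, as an engineer would, in place of code of your own. Each camera call takes 0.05 s, during which the arm holds its last target.

TASK

Two closed bottles of unknown filling make this steel bottle carrier lopsided. Find the place for its sliding, pivoting handle at which the carrier hangs level, by low trial lifts of about a centimetre that never tip it far, then lift it well clear of the bench, level to within five degrees, carry it level and set it down gently, flat inside the grey spill tray under the glass shelf, and let go. Lift it by the handle's black bar only, and leave the shelf, the beakers and the white bottle alone.

Things in the scene. Friction and masses are not known exactly. Their poses are not given: they have to be found in the camera images.
- carrier: Loose steel bottle carrier, 200 mm long (its y), 72 mm wide (x). Origin: centre of its underside at the feet; z up. Foot edges at y = +-96 mm: with one end lifted it rests on the other end's line. Two alike closed amber bottles (52 mm wide) stand at y = +-67 mm, one much heavier, unseen which. In all 0.6 to 0.95 kg; centre of mass 50 mm up, 6 to 36 mm off the middle towards +y or -y.
- rail (a point): Middle of the carrier's square top rail, on its top face, 127 mm above the feet. The rail is 12 mm wide, runs along the carrier's y between its end plates and bears the sliding handle. Axes as the carrier's. Gripped firmly, the carrier follows any lean of the hand about the bar, so grip it with the lean wanted in the end.
- bar (a point): Middle of the handle's black round bar: 14 mm thick, along the carrier's y, 188 mm above the feet, gripped across (fingers close along the carrier's x), 62 mm free between its uprights, 40 mm free below. The handle is a U that pivots freely (damped, weakly spring-centred) about the carrier's x on a pin 55 mm below the bar, in the sliding shoe. Lifted clear, the carrier's mass hangs under that pin.
- shoe (a joint): Position in m of the handle's shoe along the rail, + towards the carrier's +y, 0 in the middle, range -0.05 to 0.05. It stays where it is left: friction 2 N, so with the bar gripped and the carrier on its feet the shoe can be pushed along.
- station: Fixed grey spill tray, glass shelf above its rear half. Origin: on the bench under the tray's middle; x to the rear (away from the robot), y along the tray. Floor 4 mm above the bench; inside 104 mm (x) by 236 mm (y); rim top 14 mm above the bench, 5 mm thick. The carrier stands in it lengthwise, either way round. Open in front (-x), grey posts behind at x = 125, y = +-150 mm.
- shelf_edge (a point): Middle of the glass shelf's front lower edge, 325 mm above the bench, 18 mm behind the tray's middle. The shelf (8 mm thick) reaches 125 mm rearwards and 316 mm along the tray; its side arms at y = +-150 mm hang 12 mm lower. The carrier must come in from the front beneath it, the gripper leaning back to the front by about 30 to 45 degrees to clear the edge. Axes as the station's.
- beaker_1: Glass beaker, 64 mm across, 75 mm high, on the bench; origin under its middle. Bystander.
- beaker_2: Glass beaker, 72 mm across, 85 mm high, on the bench; origin under its middle. Bystander.
- flask: White plastic bottle, 68 mm across, 140 mm high, on the bench; origin under its middle. Bystander.
There are look-alikes about, which are no part of the job. Several things have the shape of the carrier; the one meant has the colours described above.

How it is judged:
By the outcome, as a careful person would: the job done as asked, in the order asked, and still so for the second after the job is handed in, with the robot touching nothing.
It also fails if it takes over 69 s, if anything falls off the work surface, if the arm or the gripper's body presses on something with over 40 N, if the wrist force passes 120 N, or if a joint passes its speed limit or range.

## Working session

There is one attempt and no reset: what is moved stays moved. The work goes in short steps, Python scripts to look and compute and a tool call to move; the robot and the scene stay as the last step left them, time stands still between calls to the robot, and variables do not carry over. Pictures are saved under pics/ and viewed, and the job is handed in when it is done.

Besides the shell and the picture viewer there is one more tool, called as name(argument=value, ...) on one line, values as JSON. step_arm: Moves the arm, as the interface text tells. Its arguments: {"type":"object","properties":{"increments":{"type":"array"},"claw":{"type":"number"}},"required":["increments"]}

```bash
mkdir -p pics; ls
cat > h.py <<'E'
import numpy as np,cv2
from rig import manip
from scipy.spatial.transform import Rotation as R
def snap(n,tag):
    s=manip.observe();p,d=manip.camera(n);cv2.imwrite(f'pics/{tag}.png',p[:,:,::-1]);np.savez(f'pics/{tag}.npz',p=p,d=d,pos=s['position'],rot=s['tool_rot'],n=n)
    return p,d
def pose(n,pos=None,rot=None):
    c=manip.camera_params(n);K=np.array(c['camera_matrix'])
    if n=='wrist':
        H=np.array(c['hand_eye']);T=np.eye(4);T[:3,:3]=R.from_euler('xyz',rot,degrees=True).as_matrix();T[:3,3]=pos
        return K,T@H
    r=cv2.Rodrigues(np.array(c['rvec'],float))[0];t=np.array(c['tvec'],float).ravel()
    T=np.eye(4);T[:3,:3]=r.T;T[:3,3]=-r.T@t
    return K,T
def load(tag):
    z=np.load(f'pics/{tag}.npz');K,T=pose(str(z['n']),z['pos'],z['rot']);return z['p'],z['d'],K,T
def cloud(tag):
    p,d,K,T=load(tag);v,u=np.mgrid[:480,:640]
    P=np.stack([(u-K[0,2])/K[0,0]*d,(v-K[1,2])/K[1,1]*d,d],-1)
    W=P@T[:3,:3].T+T[:3,3];W[d==0]=np.nan
    return p,W
def ray(tag,u,v,z):
    p,d,K,T=load(tag);r=T[:3,:3]@np.array([(u-K[0,2])/K[0,0],(v-K[1,2])/K[1,1],1]);o=T[:3,3]
    return o+r*(z-o[2])/r[2]
def proj(tag,X):
    p,d,K,T=load(tag);c=T[:3,:3].T@(np.array(X)-T[:3,3]);return K[0,0]*c[0]/c[2]+K[0,2],K[1,1]*c[1]/c[2]+K[1,2]
E
python3 -c "
from h import *
for n in ['scene','side','wrist']: snap(n,n+'0'); 
for n in ['scene','side']: K,T=pose(n);print(n,K[0],T.round(3))
print(manip.observe()); print(manip.camera_params('wrist'))
"
```

```text
pics
scene [533.57010059   0.         322.47284813] [[ 0.653  0.545 -0.526  1.124]
 [ 0.757 -0.464  0.459 -0.502]
 [ 0.006 -0.698 -0.716  0.95 ]
 [ 0.     0.     0.     1.   ]]
side [555.02063503   0.         324.36345811] [[-0.859 -0.373  0.35   0.057]
 [-0.512  0.624 -0.59   0.79 ]
 [ 0.002 -0.686 -0.727  1.192]
 [ 0.     0.     0.     1.   ]]
{'clock': 0.15, 'joint_pos': array([-7.82653340e+01,  8.64404983e+00,  8.23812022e+01,  1.48144684e-03,
        8.90272576e+01, -7.67821605e+00]), 'joint_vel': array([ 0.03111012, -0.13954932, -0.14137857,  0.02524802,  0.10045929,
       -0.05932492]), 'joint_efforts': array([ 3.80573372e-03, -7.13381481e+01, -5.71038544e+01, -2.35900067e-06,
        7.22658180e-03, -4.88151420e-05]), 'position': array([ 0.19106176, -0.54213969,  0.23084663]), 'tool_rot': array([-1.79948159e+02, -8.48371448e-03,  1.94128524e+01]), 'ft_force': array([-0.57507511, -0.78324706,  0.35210029]), 'wrist_torque': array([-0.01400493, -0.01928473,  0.0033342 ]), 'width': 0.08562205293110152}
{'camera_matrix': array([[346.2420573 ,   0.        , 319.33875801],
       [  0.        , 346.2420573 , 237.83110719],
       [  0.        ,   0.        ,   1.        ]]), 'hand_eye': array([[-1.17414248e-03, -9.47701984e-01, -3.19154461e-01,
         8.13605815e-02],
       [ 9.99999154e-01, -1.29162414e-03,  1.56454883e-04,
        -2.36472794e-04],
       [-5.60500209e-04, -3.19154007e-01,  9.47702699e-01,
        -1.44099882e-01],
       [ 0.00000000e+00,  0.00000000e+00,  0.00000000e+00,
         1.00000000e+00]])}
```

View pics/scene0.png

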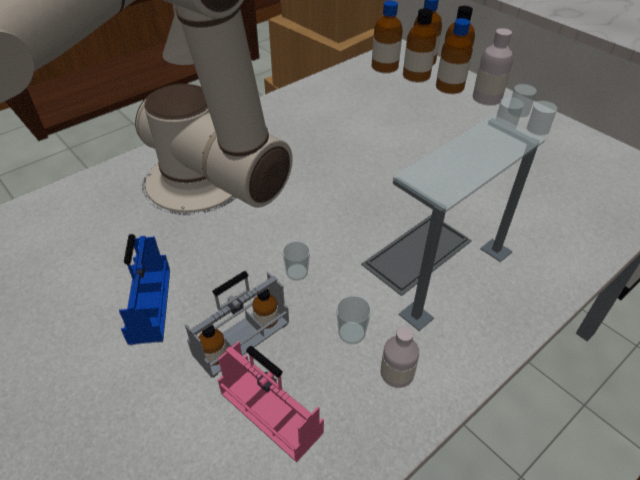

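View pics/side0.png

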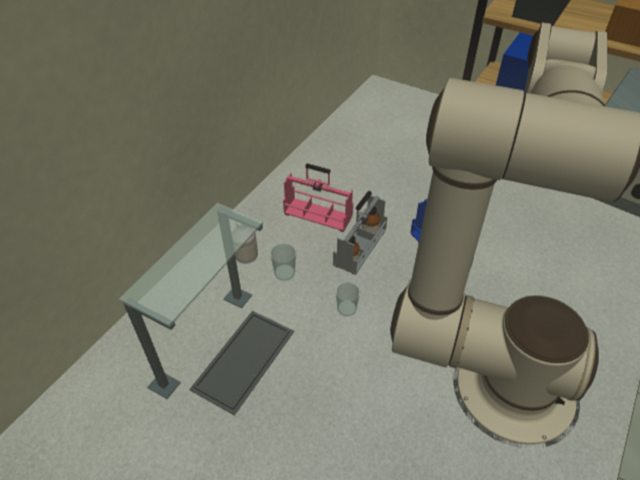

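View pics/wrist0.png

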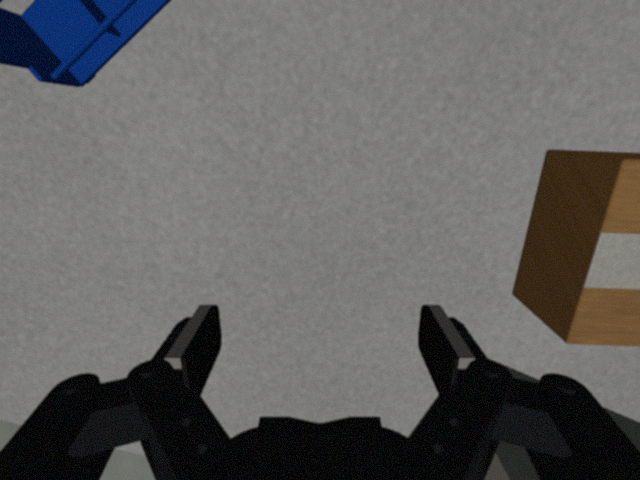

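The steel carrier is at about (238,325) in scene and (360,235) in side. The tray is at (417,252) in scene, and the blue and pink carriers are decoys. Next I measure points from depth.

```bash
python3 -c "
from h import *
a=cv2.imread('pics/scene0.png')[260:390,165:325];cv2.imwrite('pics/c1.png',cv2.resize(a,None,fx=5,fy=4.5,interpolation=cv2.INTER_CUBIC))
a=cv2.imread('pics/side0.png')[180:285,320:400];cv2.imwrite('pics/c2.png',cv2.resize(a,None,fx=5,fy=5,interpolation=cv2.INTER_CUBIC))
for t in ['scene0','side0']:
  p,W=cloud(t)
  # cloud region around the carrier
  for zl,zh in [(.18,.21),(.115,.14),(0.3,0.36)]:
    m=(W[...,2]>zl)&(W[...,2]<zh)&(W[...,0]>.2)&(W[...,0]<1)&(W[...,1]<.5)
    n,l,s,c=cv2.connectedComponentsWithStats(m.astype(np.uint8))
    for i in range(1,n):
      if s[i,4]>15: print(t,zl,c[i].round(),s[i,4],np.nanmean(W[l==i],0).round(3), p[l==i].mean(0).round())
"
```

```text
scene0 0.18 [250. 168.] 1082 [0.278 0.016 0.196] [78. 71. 64.]
scene0 0.18 [516. 191.] 113 [0.722 0.412 0.195] [52. 53. 54.]
scene0 0.18 [129. 249.] 220 [ 0.331 -0.313  0.191] [25. 25. 27.]
scene0 0.18 [428. 258.] 130 [0.73  0.113 0.195] [46. 48. 49.]
scene0 0.18 [230. 283.] 298 [ 0.532 -0.212  0.191] [30. 30. 32.]
scene0 0.18 [264. 362.] 372 [ 0.708 -0.263  0.192] [28. 25. 28.]
scene0 0.115 [258. 191.] 407 [0.287 0.024 0.129] [54. 49. 44.]
scene0 0.115 [508. 214.] 84 [0.722 0.412 0.128] [53. 54. 55.]
scene0 0.115 [137. 276.] 652 [ 0.339 -0.317  0.125] [ 17.  48. 109.]
scene0 0.115 [233. 306.] 922 [ 0.532 -0.214  0.125] [86. 89. 93.]
scene0 0.115 [424. 281.] 95 [0.731 0.113 0.128] [50. 52. 53.]
scene0 0.115 [230. 298.] 21 [ 0.52  -0.212  0.137] [110. 112. 115.]
scene0 0.115 [404. 338.] 245 [ 0.801 -0.021  0.133] [130. 121. 123.]
scene0 0.115 [269. 385.] 1018 [ 0.712 -0.263  0.125] [144.  75.  98.]
scene0 0.115 [271. 376.] 51 [ 0.706 -0.253  0.133] [124.  72.  89.]
scene0 0.3 [237. 118.] 1197 [0.272 0.    0.331] [83. 79. 73.]
scene0 0.3 [466. 164.] 7133 [0.684 0.246 0.331] [143. 149. 
[... 256 characters left out ...]
51.]
side0 0.18 [408. 334.] 560 [0.245 0.123 0.196] [116. 112.  94.]
side0 0.18 [146. 341.] 101 [0.711 0.423 0.196] [58. 61. 56.]
side0 0.115 [477.  28.] 52 [ 0.648 -1.439  0.127] [34. 33. 30.]
side0 0.115 [318. 186.] 392 [ 0.7   -0.257  0.125] [137.  82.  90.]
side0 0.115 [361. 220.] 357 [ 0.525 -0.197  0.125] [93. 96. 91.]
side0 0.115 [423. 202.] 25 [ 0.411 -0.354  0.122] [ 63.  75. 107.]
side0 0.115 [232. 268.] 58 [0.72  0.125 0.128] [63. 66. 60.]
side0 0.115 [407. 355.] 63 [0.235 0.131 0.131] [84. 82. 70.]
side0 0.115 [153. 358.] 70 [0.711 0.423 0.128] [59. 62. 56.]
side0 0.3 [190. 265.] 7436 [0.673 0.286 0.333] [135. 145. 131.]
side0 0.3 [430. 279.] 845 [0.236 0.073 0.331] [96. 92. 77.]
```

```bash
python3 -c "
from h import *
for t in ['scene0','side0']:
  p,W=cloud(t)
  g=W[...,2]
  m=(abs(g)<.02)&(p.mean(2)<80)&(W[...,0]>.3)&(W[...,0]<1.1)&(W[...,1]<.5)&(W[...,1]>-.5)
  n,l,s,c=cv2.connectedComponentsWithStats(m.astype(np.uint8))
  for i in range(1,n):
    if s[i,4]>500:
      cnt,_=cv2.findContours((l==i).astype(np.uint8),0,2);r=cv2.minAreaRect(W[l==i][:,:2].astype(np.float32)*1000);print(t,s[i],r,np.nanmedian(W[l==i],0),p[l==i].mean(0))
"
```

```text
side0 [ 191  312  101  102 3281] ((591.504638671875, 270.78411865234375), (127.23681640625, 258.4849853515625), 0.2618497610092163) [0.58998049 0.31404665 0.0054169 ] [74.32093874 78.66534593 72.7397135 ]
```

View pics/c1.png

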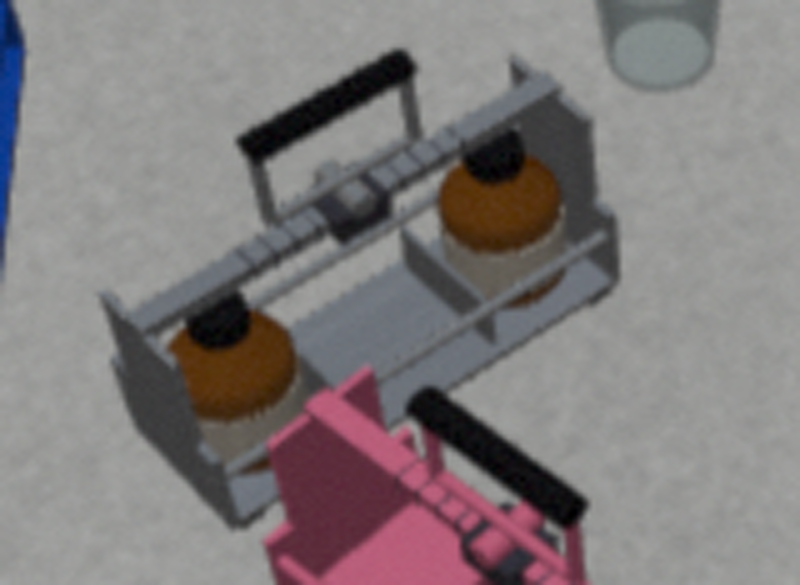

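View pics/c2.png

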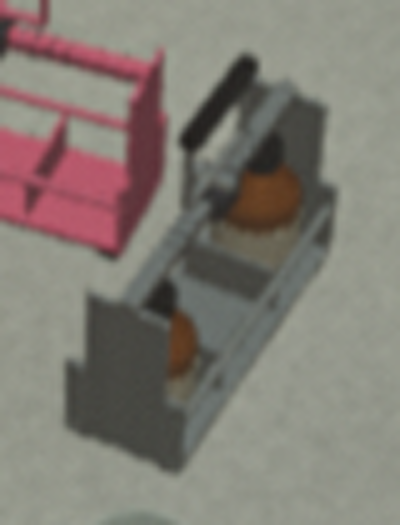

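```bash
python3 -c "
from h import *
# bar, rail line fits; tray
for t in ['scene0','side0']:
  p,W=cloud(t)
  near=(abs(W[...,0]-.53)<.12)&(abs(W[...,1]+.21)<.14)
  for zl,zh in [(.175,.21),(.118,.1275)]:
    m=(W[...,2]>zl)&(W[...,2]<zh)&near
    n,l,s,c=cv2.connectedComponentsWithStats(m.astype(np.uint8));i=1+s[1:,4].argmax()
    Q=W[l==i];mu=Q.mean(0);U,S,V=np.linalg.svd(Q[:,:2]-mu[:2],full_matrices=False)
    e=(Q[:,:2]-mu[:2])@V[0];print(t,zl,mu.round(4),'dir',np.degrees(np.arctan2(V[0,1],V[0,0])).round(1),'ext',e.min().round(3),e.max().round(3),(mu[:2]+V[0]*(e.min()+e.max())/2).round(4))
  # shelf
  m=(W[...,2]>.31)&(W[...,2]<.345)&(W[...,0]>.45)&(W[...,0]<1)
  print('shelf',cv2.minAreaRect(W[m][:,:2].astype(np.float32)*1000),np.median(W[m][:,2]))
  # posts between z .06-.3
  for z in [.05,.15,.25]:
    m=(abs(W[...,2]-z)<.03)&(W[...,0]>.65)&(W[...,0]<.8)&(W[...,1]>.05)&(W[...,1]<.48)&(p.mean(2)<80)
    for s in (0,1):
      k=m&((W[...,1]>.27)==bool(s)); print('post',z,np.median(W[k],0).round(3),k.sum())
  # beakers / flask
  for n,x,y in [('b1',.55,-.07),('b2',.66,-.05),('fl',.8,-.02)]:
    m=(abs(W[...,0]-x)<.09)&(abs(W[...,1]-y)<.06)&(W[...,2]>.03)
    print(n,m.sum(),np.median(W[m],0).round(3) if m.any() else '')
"
```

```text
scene0 0.175 [ 0.532  -0.2118  0.1906] dir -89.1 ext -0.039 0.035 [ 0.532  -0.2099]
scene0 0.118 [ 0.5319 -0.2143  0.1239] dir -88.6 ext -0.107 0.094 [ 0.5317 -0.2078]
shelf ((678.5450439453125, 266.54864501953125), (128.95541381835938, 322.4253845214844), 1.5865696668624878) 0.3319435949924152
post 0.05 [0.732 0.111 0.05 ] 183
post 0.05 [0.722 0.411 0.051] 166
post 0.15 [0.732 0.111 0.151] 232
post 0.15 [0.723 0.41  0.15 ] 197
post 0.25 [0.733 0.111 0.252] 291
post 0.25 [0.723 0.41  0.25 ] 240
b1 811 [ 0.536 -0.111  0.07 ]
b2 896 [ 0.665 -0.023  0.062]
fl 1518 [ 0.809 -0.032  0.093]
side0 0.175 [ 0.5255 -0.2029  0.1924] dir 91.3 ext -0.042 0.035 [ 0.5256 -0.2062]
side0 0.118 [ 0.5227 -0.1486  0.1234] dir 90.5 ext -0.064 0.045 [ 0.5228 -0.1584]
shelf ((677.1812744140625, 268.9559326171875), (129.44293212890625, 320.2060241699219), 1.5901771783828735) 0.33332430049865525
post 0.05 [0.718 0.127 0.05 ] 118
post 0.05 [0.709 0.425 0.049] 142
post 0.15 [0.717 0.127 0.144] 105
post 0.15 [0.71  0.426 0.151] 164
post 0.25 [nan nan nan] 0
post 0.25 [0.709 0.426 0.25 ] 207
b1 712 [ 0.519 -0.106  0.068]
b2 516 [ 0.671 -0.03   0.062]
fl 283 [0.768 0.001 0.058]
  return _methods._mean(a, axis=axis, dtype=dtype,
  ret = um.true_divide(
```

step_arm(increments=[0,0,-45,0,0,0,-45,0,0,0,-45,0,0,0,-45,0,36,-17,0,0,36,-17,0,0,36,-17,0,0,36,-17,0,0,36,-17,0,0,36,-17,0,0,36,-17,0,0,36,-17,0,0,36,-17,0,0,36,-17,0,0,36,-17,0,0,36,-17,0,0])

```text
clock: 1.75
position: [0.5317, -0.2049, 0.4112]
tool_rot: [-180.0, 0.0, 19.4]
ft_force: [-0.0, -0.7, 0.0]
width: 0.0851
```

step_arm(increments=[0,0,0,1,0,0,0,1,0,0,0,1,0,0,0,1,0,0,0,1,0,0,0,1,0,0,0,1,0,0,0,1,0,0,0,1,0,0,0,0])

```text
clock: 2.75
position: [0.5307, -0.2063, 0.4111]
tool_rot: [180.0, 0.0, -52.7]
ft_force: [-0.3, 0.2, 0.1]
width: 0.0854
```

step_arm(increments=[0,0,0,-1,0,0,0,-1,0,0,0,-1,0,0,0,-1,0,0,0,-1,0,0,0,-1,0,0,0,-1,0,0,0,-1,0,0,0,-1,0,0,0,-1,0,0,0,-1,0,0,0,-1,0,0,0,-1,0,0,0,-1,0,0,0,-1,0,0,0,-1,0,0,0,-1,0,0,0,-1])

```text
clock: 4.55
position: [0.5307, -0.2063, 0.4111]
tool_rot: [-180.0, -0.0, 92.0]
ft_force: [-0.4, -0.5, 0.2]
width: 0.0857
```

```bash
python3 -c "
from h import *
snap('wrist','w1'); s=manip.observe();print(s['joint_pos'].round(2),s['position'],s['tool_rot'])"
```

```text
[-2.9000e+01  8.4100e+00  6.2060e+01  1.0000e-02  1.0955e+02 -3.1570e+01] [ 0.53071824 -0.20630797  0.41116033] [-1.79987373e+02 -1.55254053e-02  9.25693396e+01]
```

View pics/w1.png

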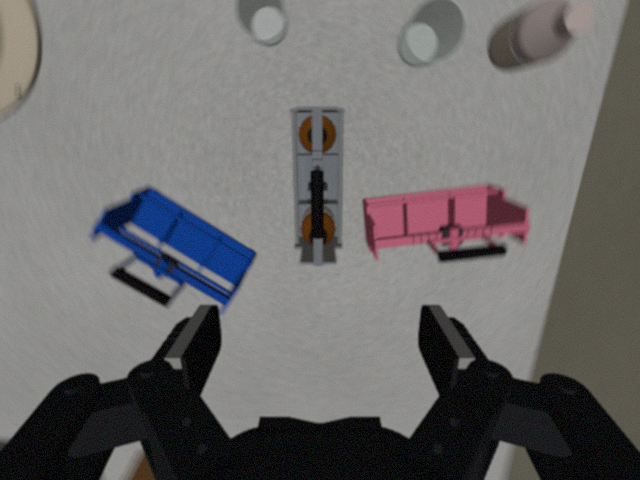

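step_arm(increments=[40,30,-6,0,40,30,-6,0,40,30,-6,0,40,30,-6,0,40,30,-6,0,40,30,-6,0,40,30,-6,0])

```text
clock: 5.3
position: [0.7269, 0.0692, 0.452]
tool_rot: [-180.0, -0.0, 91.5]
ft_force: [0.6, -0.9, 1.1]
width: 0.0855
```

```bash
python3 -c "
from h import *
snap('wrist','w2'); s=manip.observe();print(s['joint_pos'].round(2),s['position'],s['tool_rot'])"
```

```text
[-3.3000e-01  3.5450e+01  2.0310e+01  9.0000e-02  1.2434e+02 -1.9900e+00] [0.72979359 0.07297464 0.449933  ] [-1.79895634e+02 -8.09251877e-02  9.17099192e+01]
```

View pics/w2.png

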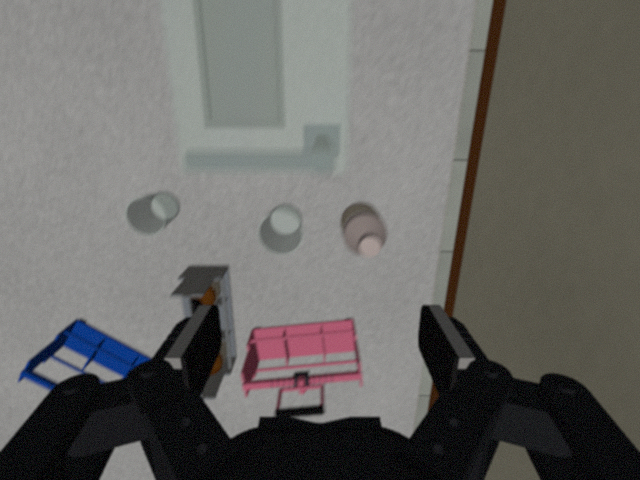

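step_arm(increments=[0,40,0,0,0,40,0,0,0,40,0,0,0,40,0,0])

```text
clock: 5.75
position: [0.8105, 0.0647, 0.4047]
tool_rot: [177.0, -0.2, 91.5]
ft_force: [-0.7, 0.5, 1.1]
width: 0.0852
```

```bash
python3 -c "
from h import *
s=manip.observe();print(s['joint_pos'].round(2),s['position'],s['tool_rot'])"
```

```text
[ -0.99  46.68   7.07   0.39 123.25  -2.23] [0.81045989 0.06472108 0.40465146] [176.99955642  -0.19972837  91.46918513]
```

step_arm(increments=[0,30,-30,0,0,30,-30,0,0,30,-30,0,0,30,-30,0])

```text
clock: 6.15
position: [0.8087, 0.0586, 0.4574]
tool_rot: [170.8, -0.5, 91.5]
ft_force: [0.4, -0.1, 0.4]
width: 0.0853
```

```bash
python3 -c "
from h import *
s=manip.observe();print(s['joint_pos'].round(2),s['position'],s['tool_rot'])"
```

```text
[ -1.68  43.13   6.94   1.13 120.74  -2.45] [0.80871503 0.05856246 0.45743576] [170.77594446  -0.47542461  91.45859371]
```

step_arm(increments=[0,-40,0,0,0,-40,0,0])

```text
clock: 6.35
position: [0.7707, 0.0573, 0.4525]
tool_rot: [170.9, -0.5, 91.4]
ft_force: [0.5, 0.7, -0.1]
width: 0.0853
```

```bash
python3 -c "
from h import *
s=manip.observe();print(s['joint_pos'].round(2),s['position'],s['tool_rot'])"
```

```text
[ -1.87  32.63  24.98   1.09 113.29  -2.77] [0.77069026 0.05725338 0.45245699] [170.86295298  -0.4794923   91.44127898]
```

step_arm(increments=[0,45,-10,0,0,45,-10,0,0,45,-10,0,0,45,-10,0,0,45,-10,0,0,45,-10,0])

```text
clock: 6.95
position: [0.8664, 0.0532, 0.4491]
tool_rot: [163.0, -0.8, 91.5]
ft_force: [0.3, -0.3, -0.5]
width: 0.0851
```

```bash
python3 -c "
from h import *
s=manip.observe();print(s['joint_pos'].round(2),s['position'],s['tool_rot'])"
```

```text
[ -2.26  44.49   6.96   2.01 111.59  -2.64] [0.86640631 0.05324885 0.44907978] [162.97685768  -0.80231751  91.52590529]
```

step_arm(increments=[0,45,-10,0,0,45,-10,0,0,45,-10,0,0,45,-10,0,0,45,-10,0,0,45,-10,0,0,45,-10,0,0,45,-10,0,0,45,-10,0])

```text
clock: 7.85
position: [0.9413, 0.045, 0.4923]
tool_rot: [147.4, -1.2, 91.7]
ft_force: [0.0, -0.9, 0.4]
width: 0.0858
```

```bash
python3 -c "
from h import *
s=manip.observe();print(s['joint_pos'].round(2),s['position'],s['tool_rot']);print(R.from_euler('xyz',s['tool_rot'],degrees=True).as_matrix().round(4))
# carrier from w1
p,W=cloud('w1')
near=(abs(W[...,0]-.53)<.12)&(abs(W[...,1]+.21)<.14)
for zl,zh in [(.185,.205),(.12,.134)]:
    m=(W[...,2]>zl)&(W[...,2]<zh)&near
    n,l,st,c=cv2.connectedComponentsWithStats(m.astype(np.uint8))
    for i in range(1,n):
      if st[i,4]<40: continue
      Q=W[l==i];print(zl,st[i],cv2.minAreaRect(Q[:,:2].astype(np.float32)*1000),Q[:,2].mean().round(4),p[l==i].mean(0).round())
# dark bar mask & ray
a=p[150:270,285:350].astype(int); m=(p.max(2)<45); m[:160]=0;m[245:]=0;m[:,:305]=0;m[:,335:]=0
ys,xs=np.nonzero(m);print('bar px',xs.min(),xs.max(),ys.min(),ys.max())
cv2.imwrite('pics/c3.png',cv2.resize(p[90:280,270:370,::-1],None,fx=5,fy=3.1*1,interpolation=2))
cv2.imwrite('pics/c4.png',cv2.resize(cv2.imread('pics/w2.png')[0:220,140:380],None,fx=3,fy=2.7,interpolation=2))
"
```

```text
[-3.21 43.99  6.99  3.71 96.55 -3.06] [0.94129409 0.04497537 0.49232951] [147.3803654   -1.23641812  91.71208032]
[[-0.0299  0.8422  0.5383]
 [ 0.9993  0.0135  0.0343]
 [ 0.0216  0.5389 -0.8421]]
0.185 [311 169  13  70 878] ((528.4783325195312, -209.19940185546875), (13.23594856262207, 73.53557586669922), 1.6107943058013916) 0.195 [19. 17. 17.]
0.12 [297 106  43  64 754] ((527.071044921875, -143.88992309570312), (49.093101501464844, 72.28642272949219), 2.07144832611084) 0.1276 [100. 102. 106.]
0.12 [372 225  38  36 460] ((627.3129272460938, -272.054443359375), (46.21337890625, 49.113739013671875), 7.795790195465088) 0.1269 [155.  87. 104.]
0.12 [299 238  37  28 335] ((530.5164184570312, -287.59710693359375), (48.793678283691406, 38.565345764160156), 1.5144554376602173) 0.1272 [ 95.  99. 102.]
bar px 308 326 169 243
```

View pics/c3.png

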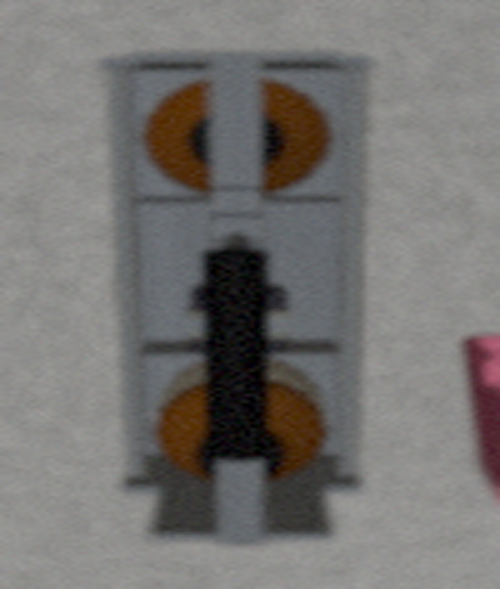

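View pics/c4.png

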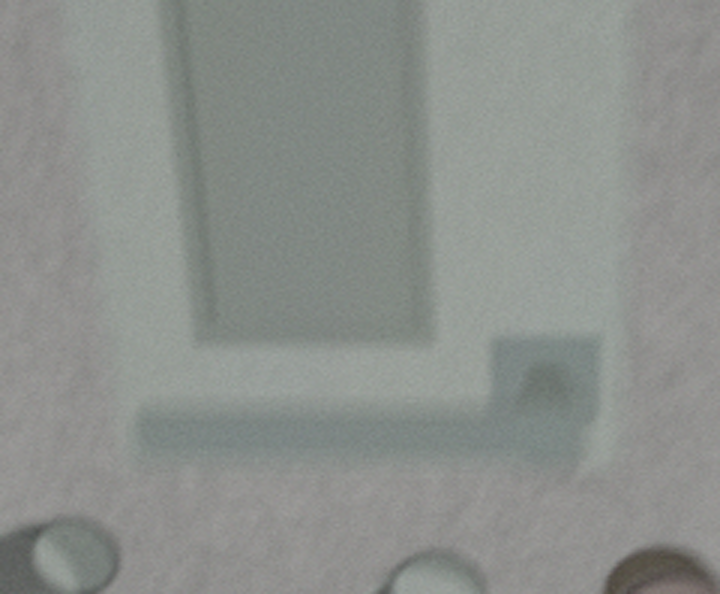

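Pushing against the reach limit leans the tool, and the commanded pose keeps that lean (now 32.6° forward along +x). That is what the shelf approach needs. Now I measure the tray more finely.

```bash
python3 -c "
from h import *
cv2.imwrite('pics/c5.png',cv2.resize(cv2.imread('pics/scene0.png')[205:300,350:480],None,fx=6,fy=6,interpolation=2))
cv2.imwrite('pics/c6.png',cv2.resize(cv2.imread('pics/side0.png')[300:420,180:305],None,fx=6,fy=5,interpolation=2))
"
```

```text
(no output)
```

View pics/c5.png

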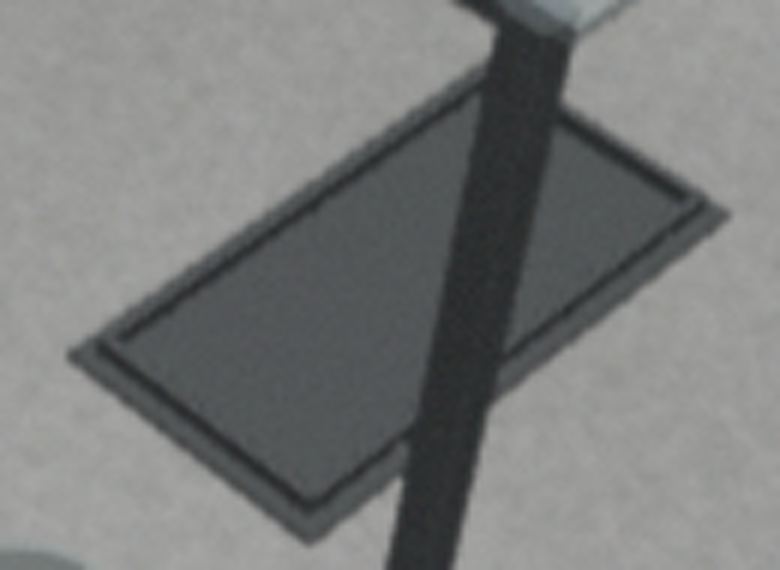

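View pics/c6.png

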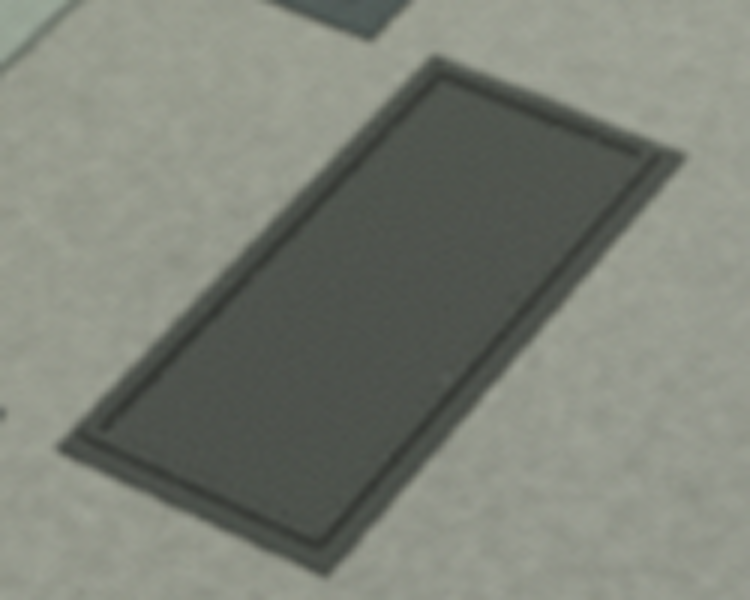

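```bash
python3 -c "
from h import *
S=[(435,55),(685,155),(325,575),(60,445)]
P=[ray('side0',u/6+180,v/5+300,.008) for u,v in S];print(np.round(P,4));c=np.mean(P,0);print('side c',c.round(4))
for a,b in [(0,1),(1,2),(2,3),(3,0)]:
  d=P[b]-P[a];print(np.linalg.norm(d).round(4),np.degrees(np.arctan2(d[1],d[0])).round(2))
Q=[ray('scene0',u/6+350,v/6+205,.008) for u,v in [(75,354),(308,540),(725,215)]];print(np.round(Q,4),'scene c',((Q[0]+Q[2])/2).round(4))
for a,b in [(0,1),(1,2)]:
  d=Q[b]-Q[a];print(np.linalg.norm(d).round(4),np.degrees(np.arctan2(d[1],d[0])).round(2))
# w2 bottom corners, w1 carrier corners/beakers
print('w2',ray('w2',205,127.8,.010).round(4),ray('w2',285,127.2,.010).round(4))
print('b1 base w1',ray('w1',268,28,0).round(3),'b2',ray('w1',418,45,0).round(3), 'w2 b1',ray('w2',150,213,0).round(3))
f=lambda u,v,z:ray('w1',u/5+270,v/3.1+90,z).round(4)
print('rail left/right top', f(212,100,.127),f(262,100,.127),f(216,520,.127),f(268,520,.127))
print('ends',f(237,55,.127),f(243,538,.127),'bar',f(237,248,.190),f(237,457,.190),'shoe',f(237,297,.133))
for t,u,v in [('scene0',296,262)]: print(ray(t,297,275,0).round(3))
"
```

```text
[[0.6593 0.1421 0.008 ]
 [0.5316 0.1386 0.008 ]
 [0.5249 0.3986 0.008 ]
 [0.6529 0.3998 0.008 ]]
side c [0.5922 0.2697 0.008 ]
0.1278 -178.44
0.2601 91.48
0.1281 0.53
0.2578 -88.58
[[0.5437 0.1316 0.008 ]
 [0.6689 0.133  0.008 ]
 [0.6624 0.3906 0.008 ]] scene c [0.6031 0.2611 0.008 ]
0.1253 0.64
0.2577 91.44
w2 [0.5405 0.136  0.01  ] [0.6696 0.1403 0.01  ]
b1 base w1 [ 0.451 -0.003  0.   ] b2 [ 0.665 -0.017  0.   ] w2 b1 [ 0.428 -0.011  0.   ]
rail left/right top [ 0.5198 -0.126   0.127 ] [ 0.5315 -0.1256  0.127 ] [ 0.5257 -0.2971  0.127 ] [ 0.5396 -0.2966  0.127 ]
ends [ 0.5251 -0.1099  0.127 ] [ 0.5332 -0.3052  0.127 ] bar [ 0.5276 -0.1729  0.19  ] [ 0.53   -0.2472  0.19  ] shoe [ 0.5281 -0.1996  0.133 ]
[ 0.464 -0.005  0.   ]
```

```bash
cat >> h.py <<'E'
def td(target):
    s=manip.observe();Rm=R.from_euler('xyz',s['tool_rot'],degrees=True).as_matrix()
    return (Rm.T@(np.array(target)-s['position'])*1000).round(1)
def wd(d):
    s=manip.observe();Rm=R.from_euler('xyz',s['tool_rot'],degrees=True).as_matrix()
    return (Rm.T@np.array(d)).round(2)
E
python3 -c "
from h import *
print(td([.45,-.213,.40]),wd([1,0,0]),wd([0,1,0]),wd([0,0,1]))"
```

```text
[-245.1 -467.  -195.5] [-0.03  0.84  0.54] [1.   0.01 0.03] [ 0.02  0.54 -0.84]
```

step_arm(increments=[-19,-36,-15,0,-19,-36,-15,0,-19,-36,-15,0,-19,-36,-15,0,-19,-36,-15,0,-19,-36,-15,0,-19,-36,-15,0,-19,-36,-15,0,-19,-36,-15,0,-19,-36,-15,0,-19,-36,-15,0,-19,-36,-15,0,-19,-36,-15,0], claw=45)

```text
clock: 9.15
position: [0.5003, -0.1915, 0.4136]
tool_rot: [147.4, -1.1, 91.8]
ft_force: [0.2, -0.6, 1.2]
width: 0.0452
```

```bash
python3 -c "
from h import *
snap('wrist','w3'); s=manip.observe();print(s['clock'],s['joint_pos'].round(2),s['position'],s['tool_rot'],td([.485,-.211,.256]),proj('w3',[.529,-.209,.188]))"
```

```text
9.2 [-43.82 -15.26  90.01  23.39  82.49 -43.53] [ 0.4965373  -0.19410808  0.41261756] [147.53614791  -1.06019051  91.64817911] [-19.4 -94.  125.4] (np.float64(226.53940831987882), np.float64(226.13492496541988))
```

View pics/w3.png

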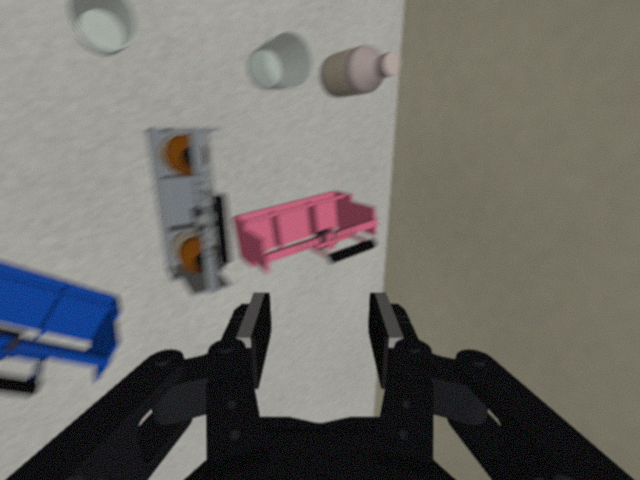

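step_arm(increments=[-5,-23,31,0,-5,-23,31,0,-5,-24,31,0,-4,-24,32,0,0,0,0,0,0,0,0,0,0,0,0,0])

```text
clock: 9.9
position: [0.4908, -0.2078, 0.2597]
tool_rot: [147.4, -1.1, 91.8]
ft_force: [-0.1, 0.2, 1.1]
width: 0.045
```

```bash
python3 -c "
from h import *
snap('wrist','w4'); s=manip.observe();print(s['clock'],s['joint_pos'].round(2),s['position'],s['tool_rot'],td([.539,-.208,.172]),proj('w4',[.529,-.209,.188]))
c=manip.camera_params('wrist');H=np.linalg.inv(np.array(c['hand_eye']));K=np.array(c['camera_matrix']);
for z in (-.019,): q=K@(H@[0,0,z,1])[:3];print('grasp px',q[:2]/q[2])"
```

```text
9.95 [-46.03 -14.37 106.86  26.39  67.27 -53.46] [ 0.49081694 -0.20775954  0.25950282] [147.39467615  -1.06868368  91.79728531] [-3.4 -6.6 99.6] (np.float64(309.8205059433262), np.float64(251.1533604232294))
grasp px [319.07039957 327.88822202]
```

View pics/w4.png

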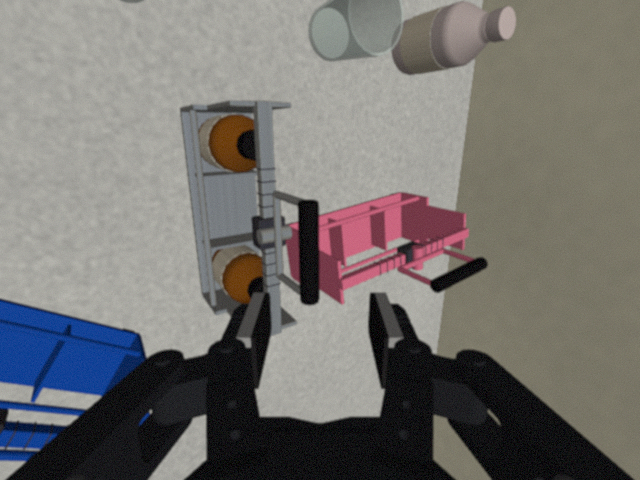

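step_arm(increments=[-2,-3,25,0,-1,-3,25,0,0,-1,25,0,0,0,25,0,0,0,0,0,0,0,0,0])

```text
clock: 10.55
position: [0.5382, -0.2071, 0.17]
tool_rot: [147.5, -1.2, 91.8]
ft_force: [-0.1, -0.5, 0.2]
width: 0.0451
```

```bash
python3 -c "
from h import *
snap('wrist','w5'); s=manip.observe();print(s['clock'],s['position'],s['tool_rot'],td([.539,-.208,.172]),s['ft_force'],proj('w5',[.529,-.209,.188]))"
```

```text
10.6 [ 0.53816407 -0.20731943  0.17048924] [147.45416853  -1.13931621  91.80511092] [-0.7  1.5 -0.8] [0.47487383 0.0473378  0.00705456] (np.float64(323.5705991198358), np.float64(332.20455266135))
```

View pics/w5.png

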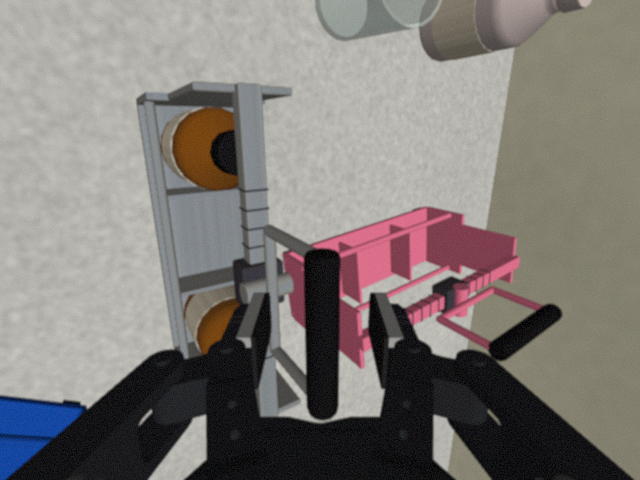

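step_arm(increments=[0,0,0,0,0,0,0,0,0,0,0,0,0,0,0,0,0,0,0,0], claw=5)

```text
clock: 11.1
position: [0.5383, -0.2075, 0.17]
tool_rot: [147.4, -1.1, 91.8]
ft_force: [2.0, 0.1, 7.0]
width: 0.0124
```

```bash
python3 -c "
from h import *
s=manip.observe();print(s['clock'],s['position'],s['tool_rot'],s['ft_force'],s['wrist_torque'],s['width'],wd([0,0,10]),wd([0,10,0]),wd([10,0,0]))"
```

```text
11.1 [ 0.53826332 -0.20746084  0.16999326] [147.42270954  -1.13242854  91.76162195] [2.04130947 0.11326079 7.04804314] [ 0.02827145 -0.33738221  0.01565251] 0.012362888646193866 [ 0.2   5.38 -8.43] [9.99 0.15 0.33] [-0.31  8.43  5.38]
```

step_arm(increments=[0,1.6,-2.5,0,0,1.6,-2.5,0,0,1.6,-2.5,0,0,1.6,-2.5,0,0,0,0,0,0,0,0,0,0,0,0,0,0,0,0,0])

```text
clock: 11.9
position: [0.5379, -0.2072, 0.1805]
tool_rot: [147.5, -1.2, 91.8]
ft_force: [0.4, 1.3, -3.0]
width: 0.0124
```

```bash
cat >> h.py <<'E'
def rail(tag,x0=.53,y0=-.208,dz=0):
    p,W=cloud(tag)
    near=(abs(W[...,0]-x0)<.03)&(abs(W[...,1]-y0)<.13)&(W[...,2]>.09+dz)&(W[...,2]<.16+dz)
    hsv=cv2.cvtColor(p,cv2.COLOR_RGB2HSV)
    m=near&(hsv[...,1]<60)&(hsv[...,2]>65)
    Q=W[m];
    # top surface: bin along y, take high percentile
    ys=np.arange(-.11,.111,.01);o=[]
    for a in ys:
        k=abs(Q[:,1]-y0-a)<.005
        if k.sum()>8: o.append((a,np.percentile(Q[k,2],85),np.percentile(Q[k,0],50),k.sum()))
    return np.array(o)
E
python3 -c "
from h import *
a=[];
s=manip.observe();print(s['clock'],s['position'],s['ft_force'],s['wrist_torque'],s['width'])
snap('scene','s1');snap('side','d1')
s=manip.observe();print(s['position'],s['ft_force'],s['wrist_torque'])
for t0,t1 in (('scene0','s1'),('side0','d1')):
  A=rail(t0);B=rail(t1)
  for r in A:
    k=np.abs(B[:,0]-r[0])<.001
    if k.any(): print(t0,r.round(4),((B[k][0,1]-r[1])*1000).round(1))
"
```

```text
11.9 [ 0.53791862 -0.20715245  0.18051236] [ 0.41068308  1.28732137 -3.00403953] [0.27423378 0.63610577 0.04421538] 0.012368756765511605
[ 0.53792056 -0.20720944  0.1805221 ] [ 0.6738618   1.29393066 -2.94393469] [0.24417486 0.67708272 0.04244348]
scene0 [-0.1     0.1242  0.5349 77.    ] -0.0
scene0 [-0.09    0.1275  0.5342 45.    ] -1.5
scene0 [-0.08    0.1277  0.5319 35.    ] 0.3
scene0 [-0.07    0.1268  0.5323 33.    ] 2.7
scene0 [-0.06    0.1272  0.532  32.    ] 3.0
scene0 [-0.05    0.127   0.5335 37.    ] 4.8
scene0 [-4.000e-02  1.490e-01  5.318e-01  5.700e+01] 1.7
scene0 [-3.000e-02  1.419e-01  5.317e-01  5.200e+01] 9.2
scene0 [-2.000e-02  1.403e-01  5.312e-01  5.200e+01] 11.2
scene0 [-1.000e-02  1.409e-01  5.314e-01  4.200e+01] 10.4
scene0 [-0.      0.1411  0.5319 53.    ] 10.5
scene0 [1.000e-02 1.417e-01 5.303e-01 3.200e+01] 10.5
scene0 [2.000e-02 1.404e-01 5.308e-01 5.100e+01] 9.8
scene0 [3.000e-02 1.511e-01 5.301e-01 6.000e+01] 2.9
scene0 [ 0.04    0.1274  0.5311 29.    ] 15.8
scene0 [ 0.05    0.1271  0.5291 28.    ] 16.7
scene0 [ 0.06    0.1278  0.5281 25.    ] 16.7
scene0 [ 0.07    0.1274  0.5285 27.    ] 19.3
scene0 [ 0.08    0.127   0.5282 24.    ] 20.7
scene0 [ 0.09    0.1273  0.5274 30.    ] 21.9
scene0 [ 0.1     0.1231  0.5319 70.    ] 24.6
side0 [-0.09    0.126   0.5249 45.    ] -24.8
side0 [-0.04    0.1328  0.5257 12.    ] 0.8
side0 [-0.03    0.1539  0.5265 23.    ] -15.7
side0 [-0.      0.1428  0.524  29.    ] 9.7
side0 [1.000e-02 1.435e-01 5.275e-01 1.700e+01] 8.6
side0 [ 0.02    0.143   0.5245 16.    ] 10.1
side0 [ 0.03    0.1472  0.5269 25.    ] 5.5
side0 [ 0.04    0.1496  0.5254 24.    ] 6.1
side0 [ 0.05    0.1298  0.5251 15.    ] 16.6
side0 [ 0.06    0.1288  0.5223 16.    ] 17.9
side0 [ 0.07    0.1295  0.5253 15.    ] 17.7
side0 [ 0.08    0.1298  0.5235 15.    ] 18.6
side0 [ 0.09    0.1286  0.5222 12.    ] 21.5
side0 [1.000e-01 1.223e-01 5.238e-01 1.610e+02] 21.1
```

step_arm(increments=[0,-1.5,2.4,0,0,-1.5,2.4,0,0,-1.3,2.2,0,0,0,0,0,0,0,0,0])

```text
clock: 12.5
position: [0.5378, -0.2071, 0.1718]
tool_rot: [147.6, -1.2, 91.8]
ft_force: [0.6, 1.0, -5.7]
width: 0.0119
```

```bash
python3 -c "
from h import *
s=manip.observe();print(s['clock'],s['position'],s['ft_force'],s['wrist_torque'],s['width'])"
```

```text
12.5 [ 0.53778178 -0.207069    0.17183298] [ 0.63021918  0.95238297 -5.74268242] [-0.0385789   0.83275631  0.03376422] 0.011924984977159953
```

step_arm(increments=[-4,0,0,0,-4,0,0,0,-4,0,-0.1,0,-4,0,-0.1,0,-4,0,-0.1,0,-4,0,-0.1,0,-4,0,-0.1,0,-4,0,-0.1,0,0,0,0,0,0,0,0,0])

```text
clock: 13.5
position: [0.5385, -0.2393, 0.1718]
tool_rot: [147.6, -1.2, 91.8]
ft_force: [1.2, 0.0, -7.3]
width: 0.0122
```

```bash
python3 -c "
from h import *
s=manip.observe();print(s['clock'],s['position'],s['ft_force'],s['wrist_torque'],s['width'])
snap('wrist','w6');snap('scene','s2')
cv2.imwrite('pics/c7.png',cv2.resize(cv2.imread('pics/s2.png')[240:400,165:325],None,fx=4.5,fy=3.7,interpolation=2))"
```

```text
13.5 [ 0.53846595 -0.23930473  0.17175984] [ 1.19947455  0.03393323 -7.3498313 ] [-0.08890204  0.83318519  0.03192102] 0.01220815051066496
```

View pics/w6.png

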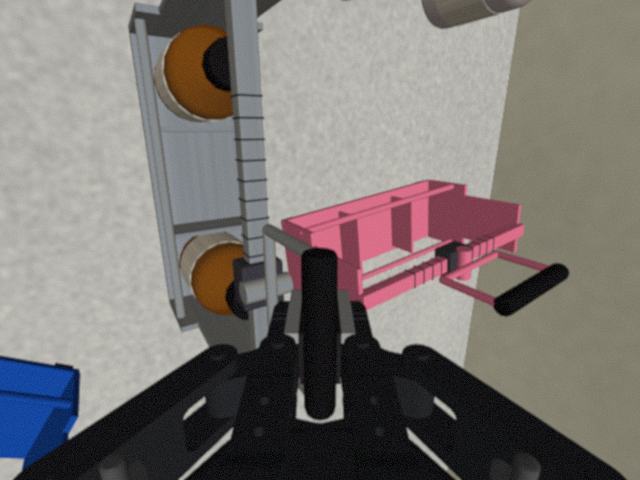

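View pics/c7.png

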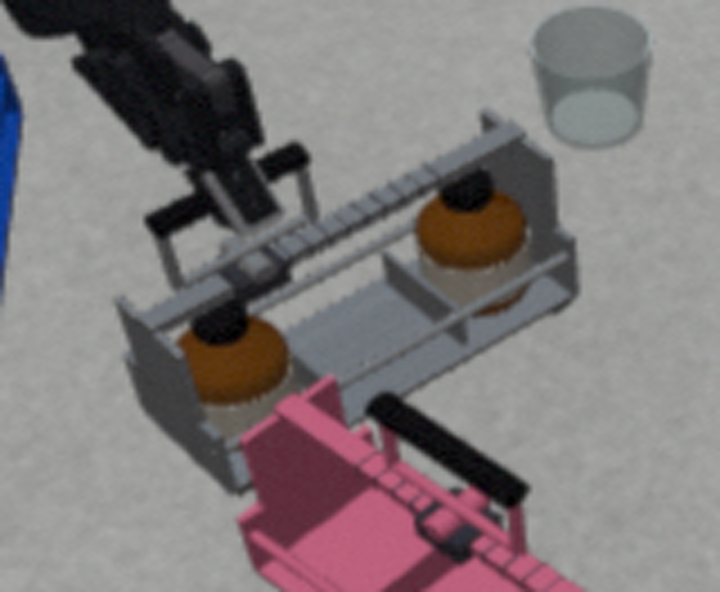

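step_arm(increments=[0,1.5,-2.3,0,0,1.5,-2.3,0,0,1.5,-2.3,0,0,1.5,-2.3,0,0,0,0,0,0,0,0,0,0,0,0,0,0,0,0,0])

```text
clock: 14.4
position: [0.5388, -0.2393, 0.183]
tool_rot: [147.5, -1.2, 91.8]
ft_force: [0.2, -0.6, -6.3]
width: 0.0124
```

```bash
python3 -c "
from h import *
s=manip.observe();print(s['clock'],s['position'],s['ft_force'],s['wrist_torque'],s['width'])
snap('scene','s3');snap('side','d3')
s=manip.observe();print(s['ft_force'],s['wrist_torque'])
for t0,t1 in (('s2','s3'),('side0','d3')):
  A=rail(t0);B=rail(t1)
  for r in A:
    k=np.abs(B[:,0]-r[0])<.001
    if k.any(): print(t0,r.round(4),((B[k][0,1]-r[1])*1000).round(1),B[k][0].round(4))
cv2.imwrite('pics/c8.png',cv2.resize(cv2.imread('pics/s3.png')[240:400,165:325],None,fx=4.5,fy=3.7,interpolation=2))"
```

```text
14.4 [ 0.53876592 -0.23932647  0.18299023] [ 0.24028506 -0.63073662 -6.31344775] [-0.26860156  0.79166243 -0.0611746 ] 0.012423963106081397
[ 0.19967563 -1.20592974 -6.61714355] [-0.21267354  0.79172623 -0.08936943]
s2 [-0.09    0.125   0.5337 76.    ] 13.0 [-9.000e-02  1.380e-01  5.335e-01  2.140e+02]
s2 [-0.08    0.1285  0.5348 58.    ] 15.7 [-0.08    0.1442  0.5348 47.    ]
s2 [-0.07    0.1507  0.5323 63.    ] 3.7 [-0.07    0.1543  0.5317 44.    ]
s2 [-0.06    0.1417  0.531  47.    ] 13.9 [-0.06    0.1556  0.5317 45.    ]
s2 [-0.05    0.1427  0.5306 45.    ] 12.1 [-0.05    0.1548  0.5315 43.    ]
s2 [-4.000e-02  1.428e-01  5.314e-01  4.800e+01] 11.5 [-4.000e-02  1.543e-01  5.324e-01  5.400e+01]
s2 [-3.000e-02  1.436e-01  5.322e-01  5.400e+01] 10.1 [-3.000e-02  1.537e-01  5.314e-01  5.000e+01]
s2 [-2.000e-02  1.438e-01  5.313e-01  3.900e+01] 10.4 [-2.000e-02  1.543e-01  5.310e-01  4.200e+01]
s2 [-1.000e-02  1.426e-01  5.306e-01  5.100e+01] 11.1 [-1.000e-02  1.537e-01  5.308e-01  5.200e+01]
s2 [-0.      0.1494  0.5306 66.    ] 4.5 [-0.      0.154   0.5305 46.    ]
s2 [1.000e-02 1.28
[... 1692 characters left out ...]
  0.143   0.5245 16.    ] -7.8 [ 0.02    0.1352  0.5257 11.    ]
side0 [ 0.03    0.1472  0.5269 25.    ] -10.6 [ 0.03    0.1366  0.5252 20.    ]
side0 [ 0.04    0.1496  0.5254 24.    ] -16.5 [ 0.04    0.1332  0.5265 15.    ]
side0 [ 0.05    0.1298  0.5251 15.    ] 4.6 [ 0.05    0.1344  0.5249 15.    ]
side0 [ 0.06    0.1288  0.5223 16.    ] 7.6 [ 0.06    0.1364  0.5241 14.    ]
side0 [ 0.07    0.1295  0.5253 15.    ] 2.7 [ 0.07    0.1322  0.5233 24.    ]
side0 [ 0.08    0.1298  0.5235 15.    ] 2.5 [ 0.08    0.1323  0.5246 14.    ]
side0 [ 0.09    0.1286  0.5222 12.    ] 2.8 [ 0.09    0.1314  0.523  20.    ]
side0 [1.000e-01 1.223e-01 5.238e-01 1.610e+02] 6.8 [ 0.1     0.129   0.5235 17.    ]
```

View pics/c8.png

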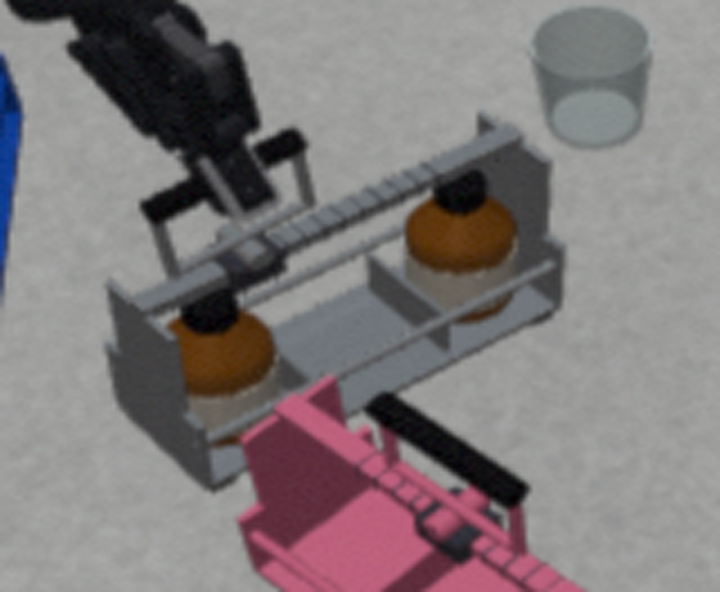

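step_arm(increments=[0,-1.5,2.3,0,0,-1.5,2.3,0,0,-1.5,2.3,0,0,-1.5,2.3,0,0,0,0,0,0,0,0,0])

```text
clock: 15.1
position: [0.5385, -0.2388, 0.1718]
tool_rot: [147.6, -1.2, 91.8]
ft_force: [-0.1, 0.8, -8.3]
width: 0.0122
```

```bash
cat >> h.py <<'E'
def ends(tag,x0=.53,zr=.127):
    # bottle cap/amber blobs & plate ends from the scene: orange centroids at fixed height
    p,d,K,T=load(tag)
    hsv=cv2.cvtColor(p,cv2.COLOR_RGB2HSV);m=((hsv[...,0]<18)&(hsv[...,1]>170)&(hsv[...,2]>60)).astype(np.uint8)
    m[:260]=0;m[:,:180]=0;m[400:]=0;m[:,320:]=0
    n,l,s,c=cv2.connectedComponentsWithStats(m);o=[]
    for i in range(1,n):
        if s[i,4]>60:o.append((s[i],c[i].round(1),ray(tag,*c[i],.075).round(4)))
    return o
E
python3 -c "
from h import *
s=manip.observe();print(s['clock'],s['position'],s['ft_force'],s['wrist_torque'],s['width'])
snap('scene','s4')
for t in ['scene0','s1','s2','s3','s4']:
  print(t)
  for o in ends(t): print('  ',o)
  p,W=cloud(t)
  m=(abs(W[...,2]-.127)<.006)&(abs(W[...,0]-.532)<.012)&(abs(W[...,1]+.2)<.15)
  y=np.sort(W[m][:,1]);print('  rail y',y[:8].round(4),y[-8:].round(4),(y[3]+y[-4])/2)
"
```

```text
15.1 [ 0.53853297 -0.23884134  0.17179932] [-0.14301384  0.81956087 -8.31723511] [-0.04126397  0.9034365   0.05297647] 0.012236310180669565
scene0
   (array([253, 295,  24,  20, 325], dtype=int32), array([264.6, 305.6]), array([ 0.5374, -0.1469,  0.075 ]))
   (array([199, 330,  25,  23, 327], dtype=int32), array([211.9, 341.9]), array([ 0.5424, -0.2772,  0.075 ]))
  rail y [-0.3079 -0.3076 -0.3076 -0.3076 -0.3075 -0.3075 -0.3072 -0.307 ] [-0.1108 -0.1102 -0.1095 -0.1092 -0.1089 -0.1089 -0.1082 -0.1081] -0.20825088647999065
s1
   (array([256, 286,  23,  22, 330], dtype=int32), array([267.6, 297.9]), array([ 0.5252, -0.1301,  0.075 ]))
   (array([202, 326,  25,  24, 353], dtype=int32), array([215.1, 338.6]), array([ 0.5401, -0.2683,  0.075 ]))
  rail y [-0.3056 -0.305  -0.3047 -0.3046 -0.3041 -0.304  -0.304  -0.3036] [-0.1082 -0.1081 -0.1081 -0.1079 -0.1077 -0.1075 -0.1075 -0.1071] -0.2061145210102733
s2
   (array([258, 292,  23,  20, 324], dtype=int32), array([269.4, 302.5]), array([ 0.5374, -0.1345,  0.075 ]))
   (array([205, 326,  23,  23, 322], dtype=int32), array([217.1, 338. ]), 
[... 266 characters left out ...]
303.5]), array([ 0.5362, -0.1401,  0.075 ]))
   (array([203, 325,  22,  21, 302], dtype=int32), array([214.3, 335.9]), array([ 0.5337, -0.2661,  0.075 ]))
  rail y [-0.2977 -0.2976 -0.2976 -0.2975 -0.2974 -0.2973 -0.2973 -0.2973] [-0.0999 -0.0996 -0.0989 -0.0988 -0.0987 -0.0977 -0.0968 -0.0954] -0.1980795942142875
s4
   (array([258, 292,  23,  20, 325], dtype=int32), array([269.5, 302.3]), array([ 0.5373, -0.1342,  0.075 ]))
   (array([206, 326,  23,  23, 323], dtype=int32), array([217.5, 338. ]), array([ 0.5418, -0.264 ,  0.075 ]))
  rail y [-0.2949 -0.2948 -0.2947 -0.2946 -0.2944 -0.2942 -0.2939 -0.2939] [-0.0962 -0.0962 -0.0959 -0.0957 -0.0956 -0.0953 -0.0952 -0.0944] -0.19508242742443307
```

step_arm(increments=[0,-0.5,0.8,0,0,-0.5,0.8,0,0,0,0,0])

```text
clock: 15.45
position: [0.5389, -0.2393, 0.1705]
tool_rot: [147.5, -1.2, 91.8]
ft_force: [1.0, -1.5, -4.2]
width: 0.0122
```

step_arm(increments=[3,0,0,0,3,0,0,0,3,0,0,0,3,0,0.2,0,0,0,0,0,0,0,0,0])

```text
clock: 16.05
position: [0.5385, -0.2268, 0.1704]
tool_rot: [147.5, -1.2, 91.8]
ft_force: [0.9, 0.3, -1.1]
width: 0.0122
```

```bash
cat >> h.py <<'E'
def rep(t):
  s=manip.observe();print(s['clock'],s['position'],s['tool_rot'],s['ft_force'],s['wrist_torque'])
  for o in ends(t): print('  ',o[1],o[2])
  p,W=cloud(t)
  hsv=cv2.cvtColor(p,cv2.COLOR_RGB2HSV)
  m=(W[...,2]>.105)&(W[...,2]<.16)&(abs(W[...,0]-.532)<.012)&(abs(W[...,1]+.2)<.15)&(hsv[...,1]<60)&(hsv[...,2]>65)
  Q=W[m]
  y=np.sort(Q[:,1]);c=(y[3]+y[-4])/2;print('  rail y',y[3],y[-4],c,'shoe est',(s['position'][1]-.0007-.0015-c).round(4))
  k=(abs(Q[:,1]-c)<.09); A=Q[k]
  # robust line on top: iterate fit
  f=np.polyfit(A[:,1],A[:,2],1)
  yb=np.linspace(c-.09,c+.09,37);pts=[]
  for a in yb:
    q=A[abs(A[:,1]-a)<.004]
    if len(q)>8: pts.append((a-c,np.median(q[:,2])))
  pts=np.array(pts)
  w=np.ones(len(pts),bool)
  sy=s['position'][1]-c
  w&=abs(pts[:,0]-sy)>.045
  if w.sum()>4:
    for _ in range(3):
      f=np.polyfit(pts[w,0],pts[w,1],1);r=pts[:,1]-np.polyval(f,pts[:,0]);w2=w&(abs(r)<.004);w=w2 if w2.sum()>4 else w
    print('  tilt deg (+ = +y up)',np.degrees(np.arctan(f[0])).round(2),'mid z',f[1].round(4),'z at +-96',np.polyval(f,[-.096,.096]).round(4),w.sum())
E
python3 -c "
from h import *
snap('scene','s5');rep('s5')"
```

```text
16.1 [ 0.53850528 -0.22688536  0.17045299] [147.52610283  -1.21935729  91.79617103] [ 1.53826484  0.60115524 -1.41740253] [0.01056321 0.34729472 0.05901019]
   [269.5 302.6] [ 0.5379 -0.1346  0.075 ]
   [217.2 338.8] [ 0.5431 -0.2656  0.075 ]
  rail y -0.29596748488162844 -0.09644602957330528 -0.19620675722746686 shoe est -0.0329
  tilt deg (+ = +y up) 0.09 mid z 0.1257 z at +-96 [0.1256 0.1259] 19
```

step_arm(increments=[0,1.7,-2.6,0,0,1.7,-2.6,0,0,1.7,-2.6,0,0,1.7,-2.6,0,0,0,0,0,0,0,0,0,0,0,0,0])

```text
clock: 16.8
position: [0.5385, -0.2272, 0.1825]
tool_rot: [147.6, -1.2, 91.8]
ft_force: [0.4, 0.8, -9.3]
width: 0.0121
```

```bash
python3 -c "
from h import *
snap('scene','s6');rep('s6');
cv2.imwrite('pics/c9.png',cv2.resize(cv2.imread('pics/s6.png')[240:400,165:325],None,fx=4.5,fy=3.7,interpolation=2))"
```

```text
16.85 [ 0.53849435 -0.22722873  0.1825059 ] [147.55751391  -1.22170459  91.78771944] [-0.07616357  0.34791281 -7.75606984] [-0.06480624  0.97462339  0.04636525]
   [267.9 301.2] [ 0.5327 -0.1347  0.075 ]
   [215.2 335.6] [ 0.5343 -0.2644  0.075 ]
  rail y -0.2974387388871357 -0.09752094396464694 -0.1974798414258913 shoe est -0.0319
  tilt deg (+ = +y up) -2.31 mid z 0.1367 z at +-96 [0.1406 0.1328] 18
```

View pics/c9.png

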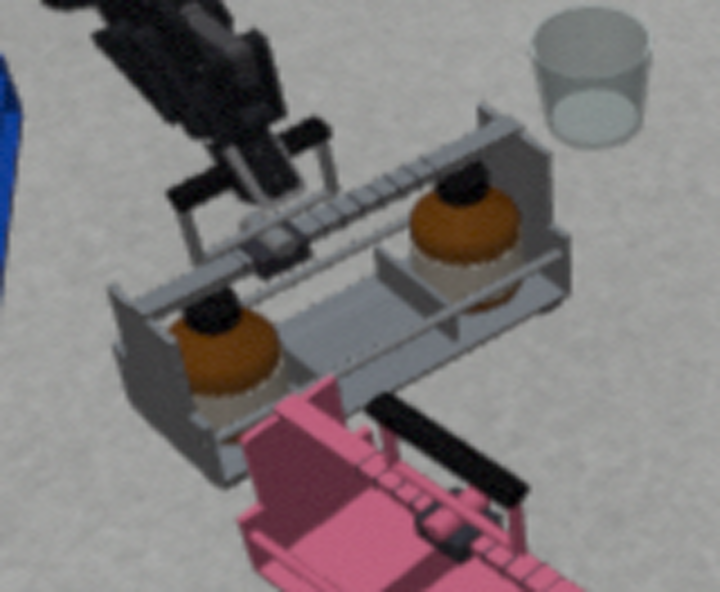

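step_arm(increments=[0,-1.7,2.6,0,0,-1.7,2.6,0,0,-1.7,2.6,0,0,-1.7,2.6,0,0,0,0,0])

```text
clock: 17.35
position: [0.5387, -0.2272, 0.1706]
tool_rot: [147.5, -1.2, 91.8]
ft_force: [0.9, 0.1, -2.9]
width: 0.0122
```

```bash
python3 -c "
from h import *
snap('scene','s7');rep('s7');rep('s6')"
```

```text
17.4 [ 0.53860348 -0.22712937  0.17056721] [147.50904932  -1.19486031  91.78152455] [ 1.07935220e+00 -3.42511873e-03 -3.53267744e+00] [0.0071184  0.47271483 0.01903914]
   [269.4 302.7] [ 0.538  -0.1348  0.075 ]
   [217.2 338.8] [ 0.5432 -0.2656  0.075 ]
  rail y -0.2961064222007179 -0.09658197054681494 -0.19634419637376643 shoe est -0.033
  tilt deg (+ = +y up) 0.18 mid z 0.1258 z at +-96 [0.1255 0.1261] 19
17.4 [ 0.53860348 -0.22712937  0.17056721] [147.50904932  -1.19486031  91.78152455] [ 1.07935220e+00 -3.42511873e-03 -3.53267744e+00] [0.0071184  0.47271483 0.01903914]
   [267.9 301.2] [ 0.5327 -0.1347  0.075 ]
   [215.2 335.6] [ 0.5343 -0.2644  0.075 ]
  rail y -0.2974387388871357 -0.09752094396464694 -0.1974798414258913 shoe est -0.0318
  tilt deg (+ = +y up) -2.31 mid z 0.1367 z at +-96 [0.1406 0.1328] 18
```

step_arm(increments=[2.2,0,0,0,2.2,0,0,0,0,0,0,0,0,0,0,0,0,1.7,-2.6,0,0,1.7,-2.6,0,0,1.7,-2.6,0,0,1.7,-2.6,0,0,0,0,0,0,0,0,0,0,0,0,0,0,0,0,0])

```text
clock: 18.6
position: [0.5384, -0.2229, 0.1826]
tool_rot: [147.6, -1.2, 91.8]
ft_force: [-0.7, 0.1, -8.7]
width: 0.012
```

```bash
python3 -c "
from h import *
snap('scene','s8');rep('s8');snap('wrist','w8')"
```

```text
18.65 [ 0.53838711 -0.22286696  0.18265968] [147.55263693  -1.21821685  91.78457361] [ 0.50494061  0.23356287 -8.07261773] [-0.06301938  0.94089865 -0.04296836]
   [269.4 298.6] [ 0.5293 -0.1285  0.075 ]
   [216.6 335. ] [ 0.5348 -0.2616  0.075 ]
  rail y -0.29615629675120686 -0.09659927313527822 -0.19637778494324254 shoe est -0.0287
  tilt deg (+ = +y up) 0.59 mid z 0.1383 z at +-96 [0.1373 0.1393] 19
```

step_arm(increments=[0.1,3,-4.6,0,0.2,6,-9.3,0,0.2,6,-9.3,0,0.2,6,-9.3,0,0.2,6,-9.3,0,0.2,6,-9.3,0,0.2,6,-9.3,0,0.2,6,-9.3,0,0.2,6,-9.3,0,0.2,6,-9.3,0,0.1,3,-4.6,0,0,0,0,0,0,0,0,0])

```text
clock: 20.0
position: [0.5391, -0.2232, 0.293]
tool_rot: [147.6, -1.2, 91.8]
ft_force: [0.3, -0.1, -9.1]
width: 0.0125
```

```bash
python3 -c "
from h import *
snap('scene','s9');s=manip.observe();print(s)
print(td([.49,.2375,s['position'][2]]))"
```

```text
{'clock': 20.05, 'joint_pos': array([-42.77429863,  -8.62952267,  98.32586353,  24.70607304,
        68.61598386, -48.870074  ]), 'joint_vel': array([ 0.02463581,  0.09698358,  0.02665696, -0.06936084, -0.09778134,
       -0.03440141]), 'joint_efforts': array([ 1.69192522e-02, -5.07901025e+01, -6.57009029e+01,  3.70354638e+00,
       -3.22414912e+00,  2.12181745e-03]), 'position': array([ 0.53906512, -0.22311205,  0.29275604]), 'tool_rot': array([147.58393589,  -1.24388213,  91.78577364]), 'ft_force': array([-0.17394893, -0.58681453, -8.49626064]), 'wrist_torque': array([-0.02330009,  0.92517004, -0.03909445]), 'width': 0.012093730427562267}
[461.8 -34.7 -10.1]
```

View pics/s9.png

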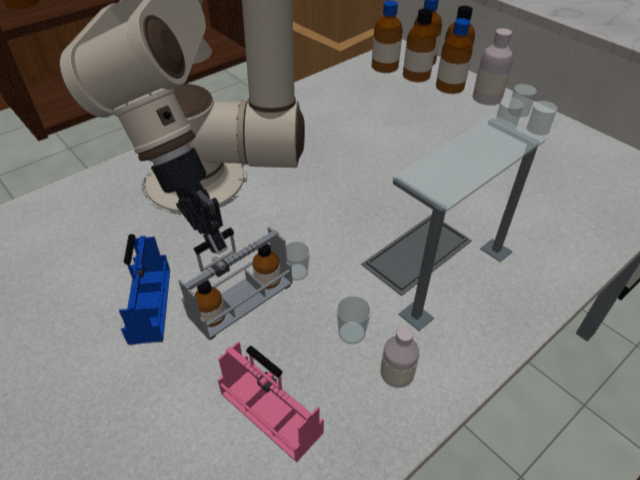

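step_arm(increments=[3,-0.2,-0.1,0,6,-0.4,-0.1,0,9,-0.7,-0.2,0,12,-0.9,-0.3,0,15,-1.1,-0.3,0,15,-1.1,-0.3,0,15,-1.1,-0.3,0,15,-1.1,-0.3,0,15,-1.1,-0.3,0,15,-1.1,-0.3,0,15,-1.1,-0.3,0,15,-1.1,-0.3,0,15,-1.1,-0.3,0,15,-1.1,-0.3,0,15,-1.1,-0.3,0])

```text
clock: 21.55
position: [0.5184, -0.027, 0.2934]
tool_rot: [147.5, -1.2, 91.8]
ft_force: [0.2, -0.7, -7.4]
width: 0.0121
```

```bash
python3 -c "
from h import *
s=manip.observe();print(s['position'],s['tool_rot'],s['joint_pos'].round(1),s['joint_vel'].round(1))
print(td([.49,.2375,.289]))"
```

```text
[ 0.51838973 -0.02700664  0.29339455] [147.50806204  -1.23030468  91.8219962 ] [-19.1 -20.  107.   13.5  63.3 -23.5] [ 22.7  -4.7   3.3 -12.2  -4.   24.8]
[265.1 -22.3  -2.2]
```

step_arm(increments=[15,-1.1,-0.3,0,15,-1.1,-0.3,0,15,-1.1,-0.3,0,15,-1.1,-0.3,0,15,-1.1,-0.3,0,15,-1.1,-0.3,0,15,-1.1,-0.3,0,15,-1.1,-0.3,0,15,-1.1,-0.3,0,15,-1.1,-0.3,0,15,-1.1,-0.3,0,15,-1.1,-0.3,0,15,-1.1,-0.3,0,15,-1.1,-0.3,0,13,-1.1,-0.3,0,11,-0.9,-0.3,0,9,-0.7,-0.1,0,6,-0.5,-0.1,0,3,-0.2,0,0,0,0,0,0])

```text
clock: 23.55
position: [0.4924, 0.223, 0.2926]
tool_rot: [147.5, -1.2, 91.8]
ft_force: [-0.4, -0.4, -8.1]
width: 0.0121
```

```bash
python3 -c "
from h import *
snap('wrist','w10');snap('scene','s10');snap('side','d10')
s=manip.observe();print(s['clock'],s['position'],s['tool_rot'],s['joint_pos'].round(1),s['ft_force'])
"
```

```text
23.7 [0.49259326 0.22231901 0.29266146] [147.54516863  -1.20540363  91.76080448] [ 21.9 -15.3 103.7 -11.1  60.9  23.2] [-0.27344289 -0.10796822 -7.91977107]
```

View pics/w10.png

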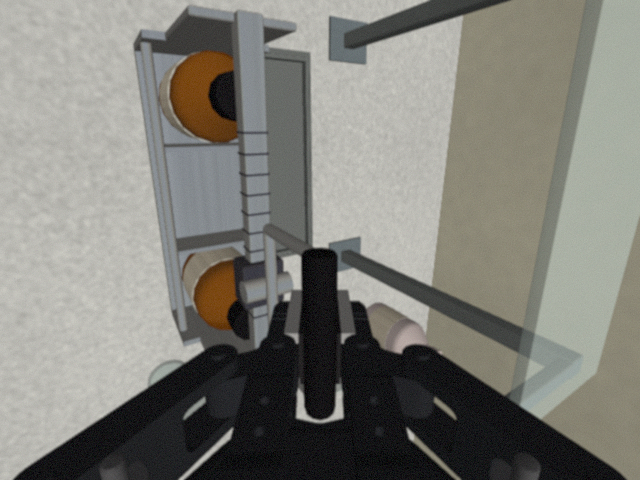

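View pics/s10.png

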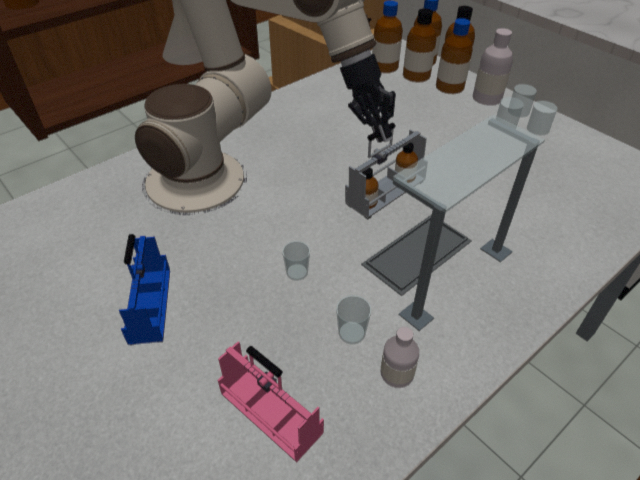

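View pics/d10.png

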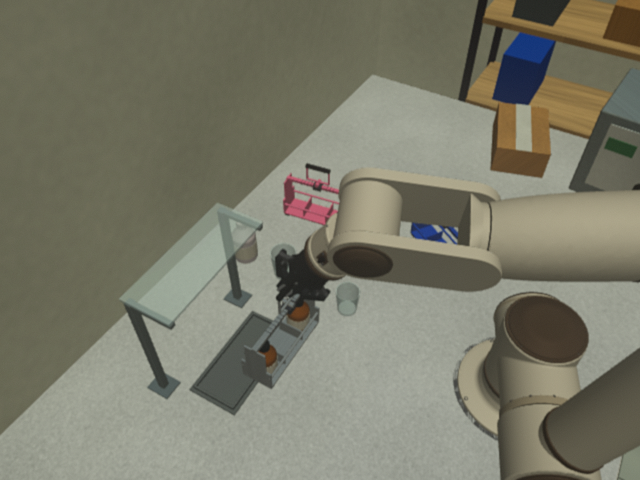

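```bash
python3 -c "
from h import *
for u,v in [(311,52),(303,60),(312,150),(313,240)]: print((u,v),ray('w10',u,v,.012).round(4))
# carrier in wrist: rail end points
print(ray('w10',235,14,.1275+.122).round(4),ray('w10',262,14,.2495).round(4))
p,W=cloud('w10');m=(abs(W[...,2]-.2495)<.01)&(W[...,0]>.4)&(W[...,0]<.55)
print('rail z',np.median(W[40:120,238:262].reshape(-1,3),0), np.median(W[14:30,238:258].reshape(-1,3),0), np.median(W[320:338,250:262].reshape(-1,3),0))
for t in ('s10','d10'):
  p,W=cloud(t);m=(W[...,2]>.243)&(W[...,2]<.256)&(abs(W[...,0]-.48)<.06)&(abs(W[...,1]-.25)<.14)
  n,l,s,c=cv2.connectedComponentsWithStats(m.astype(np.uint8))
  Q=W[m];y=np.sort(Q[:,1]);print(t,m.sum(),np.median(Q,0).round(4),y[3],y[-4])
  a=(abs(Q[:,1]-y[3])<.03);b=(abs(Q[:,1]-y[-4])<.03);print(np.median(Q[a],0),np.median(Q[b],0))
"
```

```text
(311, 52) [0.6558 0.3963 0.012 ]
(303, 60) [0.6446 0.3861 0.012 ]
(312, 150) [0.6584 0.2798 0.012 ]
(313, 240) [0.6614 0.1546 0.012 ]
[0.4739 0.3499 0.2495] [0.4867 0.3521 0.2495]
rail z [nan nan nan] [nan nan nan] [nan nan nan]
s10 469 [0.4863 0.2562 0.2486] 0.14950220184503094 0.34913856129690224
[0.48706448 0.16201396 0.24631936] [0.485186   0.34063751 0.2493386 ]
d10 497 [0.4779 0.2913 0.2509] 0.18738756283258495 0.35203201899737413
[0.4780342  0.20016708 0.24938515] [0.47783622 0.34499424 0.25015072]
```

step_arm(increments=[0.7,-2.7,4.2,0,1.3,-5.4,8.4,0,1.3,-5.4,8.4,0,1.3,-5.4,8.4,0,1.3,-5.4,8.4,0,1.3,-5.4,8.4,0,1.3,-5.4,8.4,0,1.3,-5.4,8.4,0,1.3,-5.4,8.4,0,1.3,-5.4,8.4,0,0.7,-2.7,4.2,0,0,0,0,0])

```text
clock: 24.9
position: [0.4913, 0.2378, 0.1922]
tool_rot: [147.6, -1.2, 91.8]
ft_force: [-1.0, -0.1, -7.7]
width: 0.0121
```

```bash
python3 -c "
from h import *
snap('side','d11')
s=manip.observe();print(s['clock'],s['position'],s['tool_rot'],s['joint_pos'].round(1),s['ft_force'])
print(td([.607,.2375,.1935]))"
```

```text
24.95 [0.49160925 0.23789592 0.19299886] [147.55336726  -1.20374745  91.78961187] [ 24.1 -11.3 112.2 -14.3  49.2  29.2] [ 1.153013   -0.11185737 -7.97808183]
[-4.  97.6 61.4]
```

step_arm(increments=[-0.2,4.4,2.8,0,-0.4,8.9,5.6,0,-0.4,8.9,5.6,0,-0.4,8.9,5.6,0,-0.4,8.9,5.6,0,-0.4,8.9,5.6,0,-0.4,8.9,5.6,0,-0.4,8.9,5.6,0,-0.4,8.9,5.6,0,-0.4,8.9,5.6,0,-0.4,8.9,5.6,0,-0.2,4.4,2.8,0,0,0,0,0])

```text
clock: 26.25
position: [0.6078, 0.2369, 0.1933]
tool_rot: [147.6, -1.2, 91.8]
ft_force: [-0.5, 0.6, -8.0]
width: 0.0121
```

```bash
python3 -c "
from h import *
snap('side','d12');snap('scene','s12');snap('wrist','w12')
s=manip.observe();print(s['clock'],s['position'],s['tool_rot'],s['joint_pos'].round(1),s['ft_force'])
cv2.imwrite('pics/c12.png',np.vstack([cv2.resize(cv2.imread('pics/d12.png')[200:420,110:350],(720,300*1)) if 0 else cv2.resize(cv2.imread('pics/d12.png')[230:420,110:350],None,fx=3,fy=3)]))
cv2.imwrite('pics/c13.png',cv2.resize(cv2.imread('pics/s12.png')[110:310,340:560],None,fx=3,fy=3))"
```

```text
26.4 [0.60692218 0.23706451 0.19344778] [147.55981937  -1.20745577  91.78950133] [ 18.5   1.1 100.8 -10.8  46.9  22.2] [ 0.23020034  0.04966524 -7.51391273]
```

View pics/c12.png

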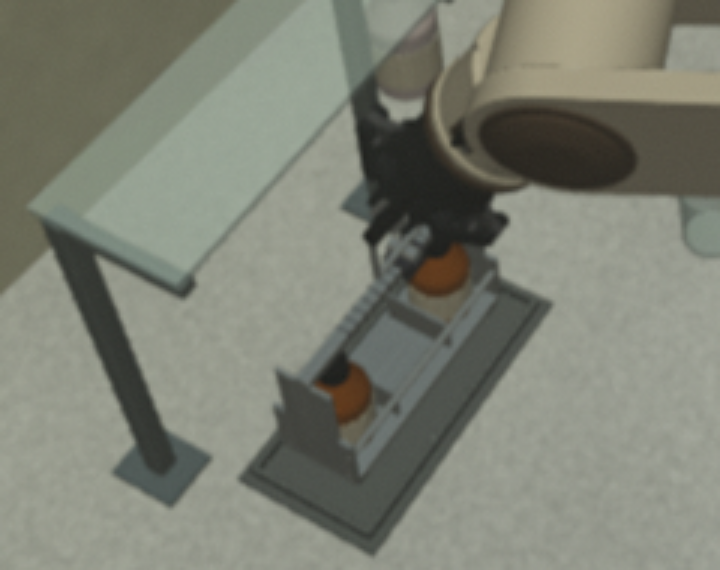

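View pics/c13.png

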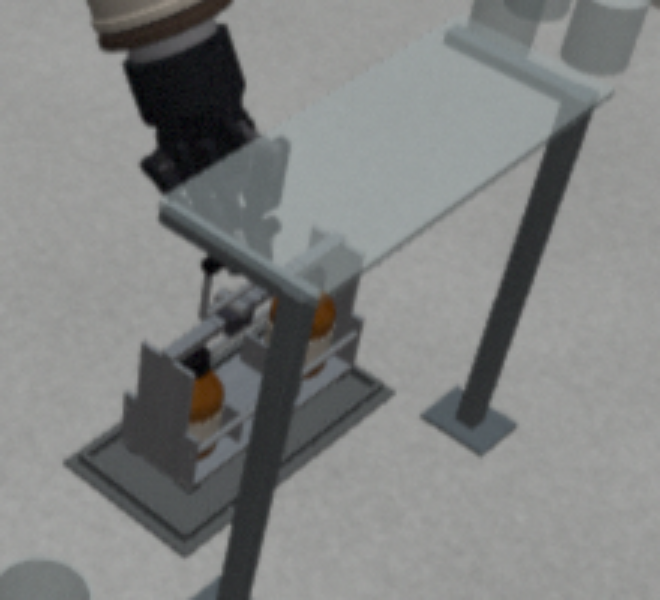

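View pics/w12.png

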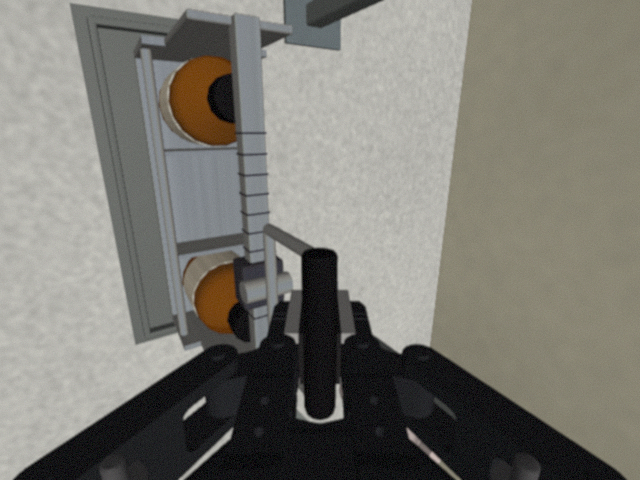

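```bash
python3 -c "
from h import *
for u,v in [(72,6),(137,342),(98,25),(148,332)]: print((u,v),ray('w12',u,v,.009).round(4))
# carrier outer front top long rod / plate points: base edge near feet height 0.022
print('rail end',ray('w12',246,16,.150).round(4))
"
```

```text
(72, 6) [0.5295 0.3921 0.009 ]
(137, 342) [0.5364 0.137  0.009 ]
(98, 25) [0.5427 0.3832 0.009 ]
(148, 332) [0.546  0.1439 0.009 ]
rail end [0.5938 0.3641 0.15  ]
```

step_arm(increments=[0,-1.6,2.5,0,0,-1.6,2.5,0,0,-1.6,2.5,0,0,-1.6,2.5,0,-0.1,-1.1,1.7,0,0,-0.5,0.8,0,0,-0.5,0.8,0,0,0,0,0,0,0,0,0])

```text
clock: 27.3
position: [0.6073, 0.2373, 0.1779]
tool_rot: [147.5, -1.2, 91.8]
ft_force: [0.5, -0.2, -8.0]
width: 0.0122
```

```bash
python3 -c "
from h import *
s=manip.observe();print(s['clock'],s['position'],s['tool_rot'],s['ft_force'],s['wrist_torque'])"
```

```text
27.3 [0.6072747  0.23727529 0.1778958 ] [147.53106033  -1.21270183  91.78502638] [ 0.51515234 -0.19669869 -8.00548142] [-0.04953642  0.91558987 -0.00541623]
```

step_arm(increments=[0,-0.5,0.8,0,0,-0.5,0.8,0,0,-0.3,0.4,0,0,-0.3,0.4,0,0,0,0,0,0,0,0,0])

```text
clock: 27.9
position: [0.6073, 0.2374, 0.1752]
tool_rot: [147.5, -1.2, 91.8]
ft_force: [0.2, 0.3, -5.9]
width: 0.0122
```

step_arm(increments=[0,-0.3,0.4,0,0,-0.3,0.4,0,0,0,0,0,0,0,0,0])

```text
clock: 28.3
position: [0.6075, 0.2375, 0.1746]
tool_rot: [147.5, -1.2, 91.8]
ft_force: [1.6, 3.3, 0.9]
width: 0.012
```

step_arm(increments=[0,0,0,0,0,0,0,0,0,0,0,0,0,0,0,0], claw=45)

```text
clock: 28.7
position: [0.607, 0.2373, 0.1738]
tool_rot: [147.5, -1.2, 91.8]
ft_force: [0.6, 0.0, 0.8]
width: 0.0451
```

```bash
python3 -c "
from h import *
s=manip.observe();print(s['clock'],s['position'],s['width'],s['ft_force'])
snap('wrist','w14')"
```

```text
28.7 [0.60703539 0.23728308 0.17383477] 0.045082165378161995 [0.56393661 0.02066859 0.83180655]
```

View pics/w14.png

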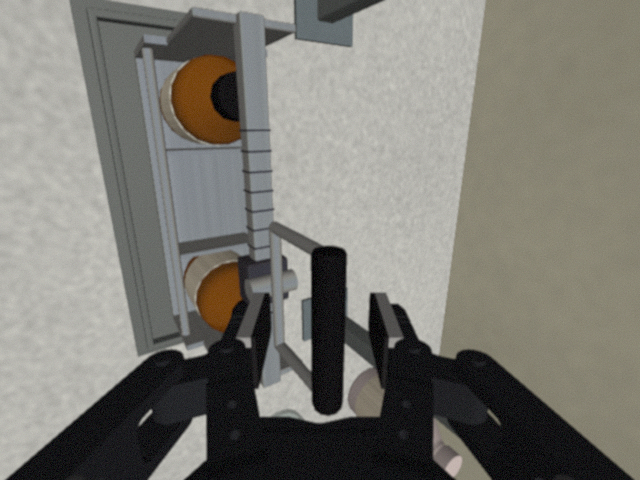

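Released, and the bar is free between the fingers. Next, retreat along the tool axis.

step_arm(increments=[0,0,-10,0,0,0,-20,0,0,0,-25,0,0,0,-25,0,0,0,-30,0,0,-15,-25,0,0,-20,-20,0,0,-20,-20,0,0,-20,-20,0,0,0,0,0,0,0,0,0])

```text
clock: 29.85
position: [0.4389, 0.2297, 0.2992]
tool_rot: [147.4, -1.3, 91.8]
ft_force: [0.1, 0.5, 0.3]
width: 0.0449
```

```bash
python3 -c "
from h import *
snap('side','d15');snap('scene','s15');snap('wrist','w15')
s=manip.observe();print(s['clock'],s['position'],s['tool_rot'],s['ft_force'])
cv2.imwrite('pics/c15.png',cv2.resize(cv2.imread('pics/d15.png')[230:420,110:350],None,fx=3,fy=3))
cv2.imwrite('pics/c16.png',cv2.resize(cv2.imread('pics/s15.png')[110:310,340:560],None,fx=3,fy=3))
p,W=cloud('s15');
m=(W[...,2]>.10)&(W[...,2]<.15)&(abs(W[...,0]-.60)<.03)&(abs(W[...,1]-.265)<.12)&(p.min(2)>60)&(p.max(2).astype(int)-p.min(2)<40)
Q=W[m];
for a in np.arange(.17,.37,.02):
  q=Q[abs(Q[:,1]-a)<.01]
  if len(q)>5: print(a.round(2),np.percentile(q[:,2],[20,50,80]).round(4),np.median(q[:,0]).round(4),len(q))"
```

```text
30.0 [0.43964926 0.22937637 0.29790774] [147.56840734  -1.19652541  91.76548416] [ 0.81501204  0.21753657 -0.55794138]
0.17 [0.1112 0.1238 0.1292] 0.604 116
0.19 [0.1278 0.1302 0.1314] 0.6026 48
0.21 [0.128  0.1306 0.1429] 0.6026 58
0.23 [0.138  0.1419 0.1444] 0.602 66
0.25 [0.1308 0.139  0.1454] 0.602 35
0.27 [0.1278 0.1305 0.1422] 0.6012 48
0.29 [0.1293 0.13   0.1318] 0.5983 8
```

View pics/c15.png

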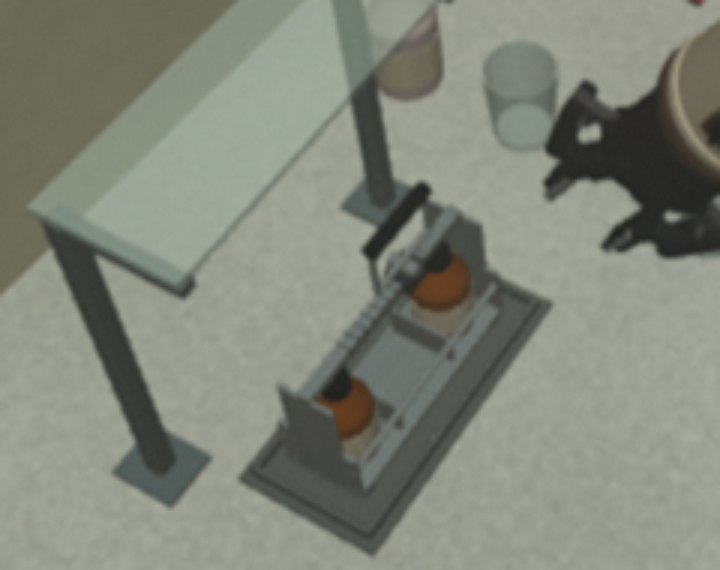

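View pics/c16.png

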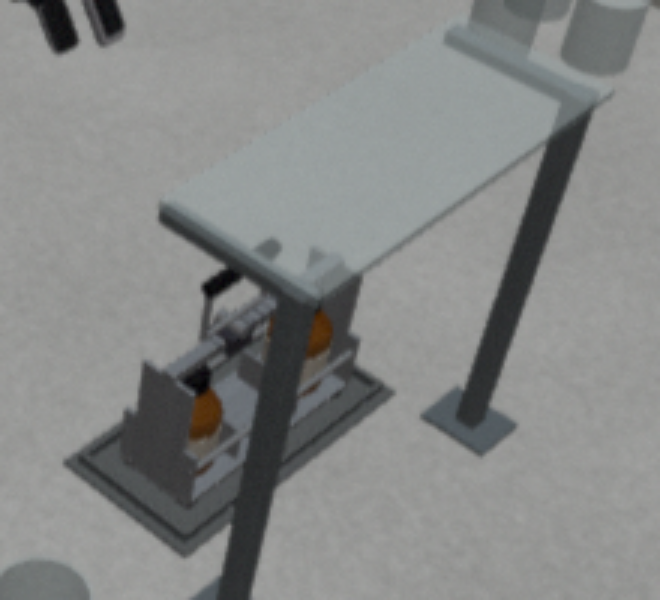

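View pics/w15.png

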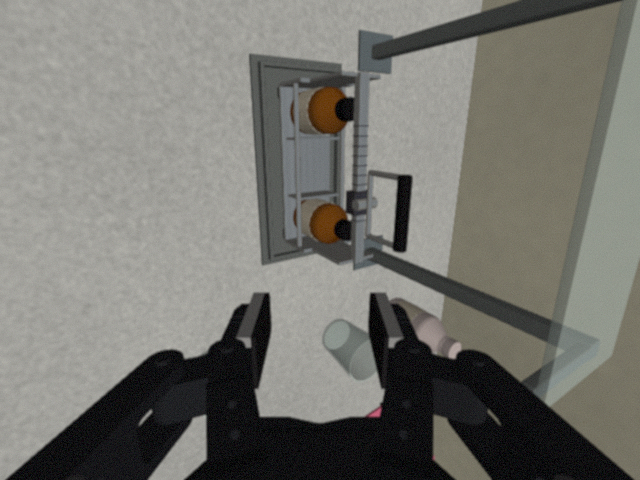

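```bash
python3 -c "
from h import *
print(manip.job_done())"
```

```text
the job is handed in; nothing more can be done
None
```

The carrier stands flat inside the spill tray under the shelf, let go, and I handed the job in at about 30 s of the 69 s allowed; no verdict came back.

- **Lean:** Moves can only shift and turn about the tool's own axis, so I pushed the arm against its reach limit until the hand leaned 32.6°. I kept that lean for the grip and the placing.
- **Trial lifts:** Lifts of about a centimetre showed the heavy bottle at the end the bench frame calls -y. I tried four shoe positions:

| Shoe position (mm) | Tilt when lifted |
|---|---|
| about -2 | about +7°, one end still on the bench |
| about -45 | about -5°, one end still on the bench |
| about -33 | -2.3°, hanging free |
| about -29 | +0.6°, hanging free |

- **Carry:** I lifted it about 12 cm at the last setting and carried it over the beakers. It went in from the front beneath the shelf at low height. I eased it down until the wrist load fell from 8 N to about zero, then opened the fingers and backed away.

**Last checks:**
- The rail top read about 130.5 mm, against 131 mm expected in the tray, and was even along the length I could see.
- The carrier sits on the tray's middle to within a few millimetres, inside the rim.
- The gripper is well clear, and nothing in the pictures showed the shelf, beakers or white bottle moved.

**What disagreed:**
- The scene and side cameras differ by about 1 cm, so I used the wrist camera and averages.
- The carrier slid about 12 mm on the bench during the second trial. I re-measured the shoe position after that.
- The wrist forces in the early trials pointed to a larger offset than the tilts did, so I went by the tilts.
- I checked levelness only by eye during the carry itself.

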